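# Close the column's gland and clear up after sampling

## Task

Close up the sediment column after sampling: run the brass gland nut on its lid down clockwise with the fingers until it stops (finger-tight), then give it a further quarter turn with the blue wrench from the drawer, not with the fingers. Lay the wrench flat back in the drawer and shut the drawer fully, and lay every syringe on the mat flat on the floor of the white tray, none on top of another. Do not use the wrench on the nut before it is finger-tight, and leave the jar, beaker and wash bottle where they are.

Things in the scene. Friction and masses are not known exactly. Their poses are not given: they have to be found in the camera images.
- gland_nut: brass hexagon nut on the column's lid, 36 mm across flats, 28 mm high, axis vertical. Origin on its axis at mid-height, 109 mm above the table; x axis: normal of a flat, marked by a red stripe, turning with the nut. A 28 mm neck, 20 mm high, lifts it off the lid; a 14 mm tube rises 22 mm above it. Marks on the lid for the red stripe: black = finger-tight, green = a quarter turn on
- nut_run (a joint): free run of the nut, rad, grows clockwise seen from above; finger-tight at its stop, 2.4. Light to turn (0.06 N m); the nut does not sink noticeably. Once at the stop, further turning goes into extra_turn
- extra_turn (a joint): turn of the nut beyond finger-tight, rad clockwise, starts at 0; stiff (1.0 N m), stays where it is left; a quarter turn is 1.57. Turning the nut back anticlockwise undoes nut_run, never extra_turn
- column: short fixed column 124 mm across, its white lid 120 mm across and 75 mm above the table; origin at the centre of its underside on the table. At finger-tight the nut's x axis stands 0.262 rad anticlockwise of the column's x axis
- cab_drawer0 (a joint): opening of the drawer, m: 0 shut, 0.166 fully open; slides out along the cabinet's -x axis, light (about 1 N)
- cab_drawer0_handle (a point): middle of the drawer's horizontal steel bar handle: 120 mm long along the cabinet's y axis, bar about 10 mm thick, 35 mm out from the drawer front, 47 mm above the table (38 mm below the cabinet top); x axis as the cabinet's
- cab: fixed grey cabinet 240 (x) x 300 (y) x 85 mm, origin at the centre of its underside, drawer front on its -x side
- drawer_floor (a point): centre of the drawer's inner floor, 22 mm above the table, moving with the drawer; inside 195 (x) x 258 (y) mm, walls 41 mm above the floor. Two rubber rests 14 mm high and 16 mm wide run along x at y = -60 and +60 mm; the wrench lies across them
- wrench: blue open-ended wrench 12 mm thick, 180 g. Origin on the handle at mid-thickness (grip here): handle 22 mm wide from x = -85 to +59 mm, head 64 mm wide; jaw slot 39 mm wide from x = +80.5 mm to its open end at x = +120 mm; the nut's axis belongs at x = +100 mm. At first it lies flat in the drawer, x roughly along the cabinet's y axis, origin 42 mm above the table
- tray_in (a point): centre of the white tray's inner floor, 5 mm above the table; inside 190 (x) x 280 (y) mm, rim 30 mm above the table; fixed
- syringe1: clear 140 mm syringe, blue cap, 50 g, lying on the mat along its x axis, or absent. Origin (grip here) on the barrel axis, 12 mm above the underside: barrel 24 mm across from x = -45 to +40 mm, cap 12 mm across to +60 mm, flange 38 mm wide, 24 mm high at -45 mm (keeps it from rolling), plunger to -80 mm
- syringe2: clear 140 mm syringe, blue cap, 50 g, lying on the mat along its x axis, or absent. Origin (grip here) on the barrel axis, 12 mm above the underside: barrel 24 mm across from x = -45 to +40 mm, cap 12 mm across to +60 mm, flange 38 mm wide, 24 mm high at -45 mm (keeps it from rolling), plunger to -80 mm
- syringe3: clear 140 mm syringe, blue cap, 50 g, lying on the mat along its x axis, or absent. Origin (grip here) on the barrel axis, 12 mm above the underside: barrel 24 mm across from x = -45 to +40 mm, cap 12 mm across to +60 mm, flange 38 mm wide, 24 mm high at -45 mm (keeps it from rolling), plunger to -80 mm
- syringe4: clear 140 mm syringe, blue cap, 50 g, lying on the mat along its x axis, or absent. Origin (grip here) on the barrel axis, 12 mm above the underside: barrel 24 mm across from x = -45 to +40 mm, cap 12 mm across to +60 mm, flange 38 mm wide, 24 mm high at -45 mm (keeps it from rolling), plunger to -80 mm
- jar: amber jar with a red cap, 64 mm across, 85 mm high, origin under its centre; leave alone
- beaker: glass beaker 72 mm across, 90 mm high, origin under its centre; leave alone
- wash_bottle: white bottle with a blue cap, 60 mm across, 130 mm high, origin under its centre; leave alone
Things that resemble listed ones, but are neither listed nor needed, are in the scene too. Leave any green or orange look-alike of the syringe3 alone.

How it is judged:
By the outcome, as a careful person would: the job done as asked, in the order asked, and still so for the second after the job is handed in, with the robot touching nothing.
Of syringe1, syringe2, syringe3, syringe4 only 2 to 4 are there at a start; the rules pass over those that are not, and their reading is None.
At some moment in a run one of syringe1, syringe2, syringe3, syringe4 may be knocked a few centimetres aside while the robot is not near it.
It also fails if it takes over 210 s, if anything falls off the work surface, if the arm or the gripper's body presses on something with over 40 N, if the wrist force passes 120 N, or if a joint passes its speed limit or range.

## Robot

A 7-joint arm with a two-finger parallel gripper is mounted at the origin on the work surface. World frame = base frame: x ahead of the robot, y to its left, z up, the work surface at z = 0. Lengths are in m, angles in rad, forces in N, time in s.
With the tool pointing down it reaches from about 0.425 to 0.875 m from the base axis. Payload 4.7 kg.
Tool frame: the origin (TCP) lies between the finger pads; the fingertips stand 17 mm ahead of it and the grasp point (between the pads) lies 2 mm behind it (manip.tips_ahead is the distance from the TCP to the fingertips, in m); z points along the fingers, y is the direction in which the jaws open and shut (so a half turn about z gives the same grasp; the last joint's range is limited). The gripper opens to 85 mm and grips with 20 to 120 N. Pads are 22 mm wide; open, the fingers measure 114 mm over their backs; the gripper's body (76 mm by 85 mm) begins 54 mm behind the grasp point. The pads swing forward as they close: fully open they stand 13 mm farther back than shut.
Start: joints at [1.363, 0.321, -0.07, 1.45, 0.023, 1.371, -0.057], TCP at [0.143, -0.634, 0.248] pointing down, gripper open.
Joint ranges: [-2.86, 2.86], [-0.3, 2.09], [-1.38, 1.24], [0.06, 2.45], [-1.56, 4.7], [0.09, 2.05], [-2.69, 2.69]. Speed limits (rad/s): [2.57, 2.57, 3.14, 3.14, 3.14, 3.14, 3.14].

## Interface

Orientations are given as a unit quaternion [x, y, z, w].
In Python, from cell import get_state, vision, workorder, manip gives the robot as it stands.
- The arm moves only by the tool carry_out, never from a script. Its argument "increments" is a list of rows, each a list of 7 numbers: the turn, a rotation vector about the tool's x, y, z in rad, then the shift along the tool's x, y, z in mm, then the closure, from 0 (fully open) to 1 (shut). A call has 1 to 5 rows; each row shifts and turns the commanded pose from where the row before left it, along the tool's axes as they then stand; what a row does not reach is not made up. A row lasts 1/10 s, in which the tool goes at most 50 mm and 8.59 degrees, less where a joint would pass 70% of its speed; a pose out of reach is approached as far as the arm can. A call with a gripper value outside its range is refused whole. The fingers move at their own pace and stop on an object; the grip force is fixed at half the most. Time passes only in rows, so rows that do not move let the fingers close. It gives the time, the measured TCP pose, the force and the opening at its end, in the units of the state.
- get_state(): the state, without advancing time (a new reading comes with each control period).
- vision.read_camera(name): name is "scene" or "top" or "wrist"; returns the picture (384x512x3 uint8, blue, green, red); there is no depth.
- vision.calibration(name): a dict with "K" (3x3 intrinsics, pixels), "dist" ([k1, k2, p1, p2, k3] as OpenCV has them; the pictures are not rectified), "T" (4x4, takes a point from camera to world coordinates). Camera axes: x right, y up, looking along -z (the intrinsics and any distortion apply to the point x, -y, -z); pixel columns grow to the right and rows downward; lengths in m; the calibration is good to about 2 mm. A picture is of the moment at which its call begins: read the wrist's pose just before it. calibration takes no time and is no camera call; for the wrist camera it gives the pose at the moment of the call.
- workorder.hand_in(): hands the job in, once; it reports no verdict.
The state is a dict: "clock": time; "q": joint angles; "qd": joint speeds; "joint_torque": joint torques, N m; "ee_pos": TCP position; "ee_rot": TCP orientation; "wrist_force": force on the tool from outside, world axes, zero at the start; "wrist_torque": the same for the moment, N m; "grip_width": opening from 0.0 (shut) to 1.0 (fully open).
Only numpy, scipy, OpenCV 4.12 (cv2) and the standard library are available. Lean on these libraries where they do the work, as an engineer would, in place of code of your own. Each camera call takes 0.05 s, during which the arm holds its last target. There are 200 camera calls.

## Working session

There is one attempt and no reset: what is moved stays moved. The work goes in short steps, Python scripts to look and compute and a tool call to move; the robot and the scene stay as the last step left them, time stands still between calls to the robot, and variables do not carry over. Pictures are saved under pics/ and viewed, about 12 in all and at most 16, crops included, and the job is handed in when it is done.

Besides the shell and the picture viewer there is one more tool, called in YAML: its name, and indented under it one key for each argument. carry_out: Moves the arm, as the interface text tells. Its arguments: {"type":"object","properties":{"increments":{"type":"array","items":{"type":"array","items":{"type":"number"}}}},"required":["increments"]}

```bash
ls; mkdir -p pics
python3 - <<'E'
from cell import get_state, vision, manip
import cv2
s=get_state();print(s)
for n in("scene","top"):
    c=vision.calibration(n);print(n,c)
    cv2.imwrite(f"pics/{n}0.png",vision.read_camera(n))
print(vision.calibration("wrist"))
E
```

```text
pics
{'clock': 0.0, 'q': array([ 1.36310803,  0.32182697, -0.07009729,  1.45169867,  0.02261408,
        1.37082133, -0.0568926 ]), 'qd': array([-0.00011833,  0.00018086, -0.0007672 ,  0.00031014,  0.00105976,
        0.00032266, -0.00115324]), 'joint_torque': array([ 1.94340100e-04, -4.93578815e+01, -3.81957125e-01, -3.14335656e+01,
        1.31096947e-02,  1.14488101e-02,  4.94872666e-06]), 'ee_pos': array([ 0.14282382, -0.63357709,  0.24720913]), 'ee_rot': array([ 9.93854116e-01,  1.10693397e-01, -1.63780250e-04, -9.69760842e-04]), 'wrist_force': array([ 0.85635449,  0.1335799 , -0.04064232]), 'wrist_torque': array([0.00083712, 0.00545411, 0.00891135]), 'grip_width': 1.0002990909848462}
scene {'K': array([[422.44718119,   0.        , 253.89746324],
       [  0.        , 422.44718119, 204.75279895],
       [  0.        ,   0.        ,   1.        ]]), 'dist': array([-0.00089296,  0.        ,  0.        ,  0.        ,  0.        ]), 'T': array([[-0.80563615, -0.34929398,  0.47848104,  1.0928258 ],
       [ 0.59217347, -0.45197162,  0.66712235,  0.70371477],
       [-0.01676197,  0.8
[... 390 characters left out ...]
542734,  0.42221239],
       [-0.99982542,  0.00185695, -0.01859258, -0.1147423 ],
       [-0.01836586,  0.08547637,  0.99617091,  1.34723942],
       [ 0.        ,  0.        ,  0.        ,  1.        ]])}
{'K': array([[295.12635037,   0.        , 258.12760145],
       [  0.        , 295.12635037, 189.96259638],
       [  0.        ,   0.        ,   1.        ]]), 'dist': array([-0.05327954,  0.        ,  0.        ,  0.        ,  0.        ]), 'T': array([[ 0.21990148,  0.92604637,  0.306727  ,  0.22189756],
       [-0.97551603,  0.20985492,  0.06579804, -0.61587255],
       [-0.00343614, -0.3136862 ,  0.94952049,  0.37324934],
       [ 0.        ,  0.        ,  0.        ,  1.        ]])}
```

View pics/top0.png

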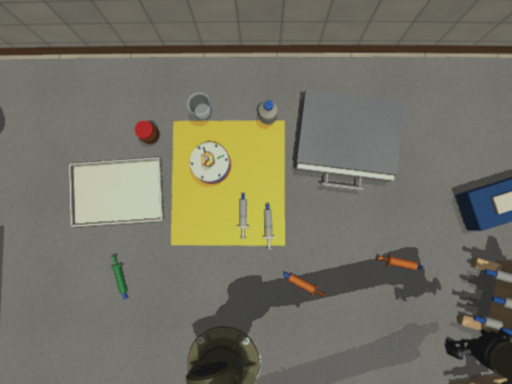

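View pics/scene0.png

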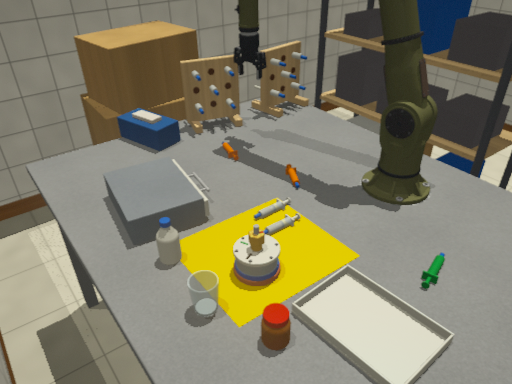

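Top view: column at (210,162), two clear syringes on the mat at (243,215) and (268,226), tray centre (116,192), cabinet (350,135) with its handle at (343,182), jar (147,131), beaker (200,106), bottle (268,110); green and orange look-alikes are off the mat. Next I'll crop the important regions.

```bash
cat > h.py <<'E'
import numpy as np, cv2
from cell import get_state, vision
from scipy.spatial.transform import Rotation as R
def ray(c,px):
    u=cv2.undistortPoints(np.array(px,float).reshape(-1,1,2),c["K"],c["dist"]).reshape(-1,2)
    d=np.c_[u[:,0],-u[:,1],-np.ones(len(u))]@c["T"][:3,:3].T
    return c["T"][:3,3],d
def p2w(c,px,z):
    o,d=ray(c,px); return o+d*((z-o[2])/d[:,2])[:,None]
def w2p(c,P):
    P=np.asarray(P,float).reshape(-1,3); q=(P-c["T"][:3,3])@c["T"][:3,:3]
    return cv2.projectPoints(q*[1,-1,-1],np.zeros(3),np.zeros(3),c["K"],c["dist"])[0].reshape(-1,2)
def snap(n,f=None):
    c=vision.calibration(n);im=vision.read_camera(n)
    if f: cv2.imwrite(f"pics/{f}.png",im)
    return c,im
E
python3 - <<'E'
from h import *
c=vision.calibration("top")
np.set_printoptions(precision=4,suppress=True)
px=lambda l,z:print(p2w(c,l,z))
px([(70,191),(162,158),(162,222),(72,226)],.03)
px([(210,162)],.075)
px([(243,193),(242,239),(268,203),(269,249)],.012)
px([(304,93),(299,165),(394,178)],.085)
px([(325,184),(361,187)],.047)
im=cv2.imread("pics/top0.png")
a=cv2.resize(im[130:260,165:290],None,fx=4.5,fy=4.5,interpolation=2)
cv2.imwrite("pics/c1.png",a)
a=cv2.resize(im[80:200,285:410],None,fx=4.5,fy=4.5,interpolation=2)
cv2.imwrite("pics/c2.png",a)
E
```

```text
[[0.527  0.4861 0.03  ]
 [0.6319 0.1955 0.03  ]
 [0.431  0.1911 0.03  ]
 [0.417  0.4753 0.03  ]]
[[0.6124 0.0382 0.075 ]]
[[ 0.5233 -0.0597  0.012 ]
 [ 0.3791 -0.0573  0.012 ]
 [ 0.4919 -0.1385  0.012 ]
 [ 0.3484 -0.1417  0.012 ]]
[[ 0.823  -0.2466  0.085 ]
 [ 0.6021 -0.2299  0.085 ]
 [ 0.5635 -0.5128  0.085 ]]
[[ 0.5488 -0.3127  0.047 ]
 [ 0.5398 -0.4229  0.047 ]]
```

View pics/c1.png

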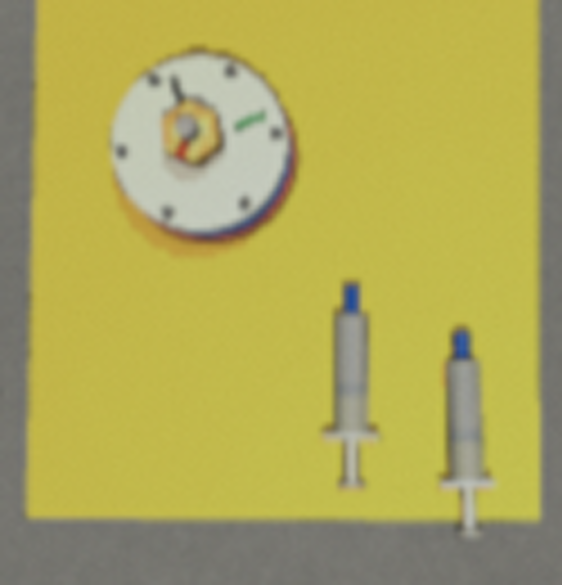

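View pics/c2.png

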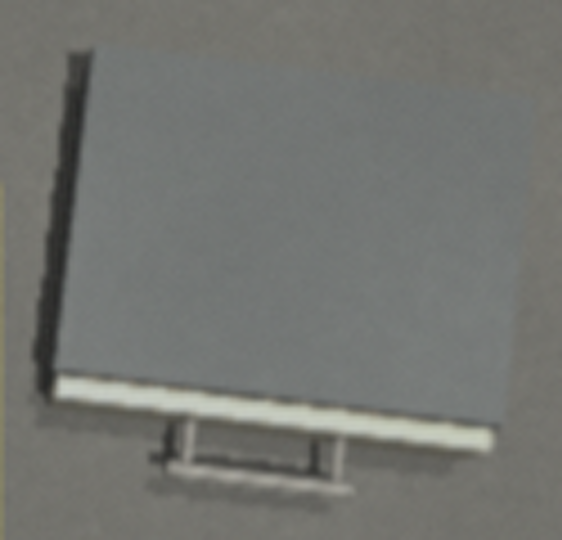

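The crops show the red stripe pointing down-left on the nut, about 130° anticlockwise of the black mark. The green mark is on the right, and the cabinet is yawed about -7°. I'll compute the obstacle positions and the first move.

```bash
cat >> h.py <<'E'
def go(x,y,z,psi=None,smax=40):
    """tool-frame increments (translation first, then turn) to a tool-down pose, psi=deg of tool x in world"""
    s=get_state(); r=R.from_quat(s["ee_rot"]); M=r.as_matrix()
    p0=np.degrees(np.arctan2(M[1,0],M[0,0]))
    d=M.T@(np.array([x,y,z])-s["ee_pos"])*1000
    n=max(1,int(np.ceil(np.linalg.norm(d)/smax)))
    print("t=%.1f pos"%s["clock"],s["ee_pos"].round(4),"psi %.2f"%p0,"tilt",M[:2,2].round(4),"q1,7",s["q"][[0,6]].round(2),"gw %.3f"%s["grip_width"])
    print("  shift",d.round(1),"=",n,"x",(d/n).round(2))
    if psi is not None:
        g=R.from_euler("z",psi,degrees=True)*R.from_euler("x",180,degrees=True)
        v=(r.inv()*g).as_rotvec(); 
        w=np.radians((p0-psi)); m=max(1,int(np.ceil(abs(w)/.14)))
        print("  turn rotvec",v.round(4)," z-only",round(w,4),"=",m,"x",round(w/m,4))
E
python3 - <<'E'
from h import *
np.set_printoptions(precision=4,suppress=True)
c=vision.calibration("top")
print("bottle",p2w(c,[(268,105)],.13),"jar",p2w(c,[(147,130)],.085),"beaker",p2w(c,[(200,101)],.09))
print("nut",p2w(c,[(165+190/4.5,130+132/4.5)],.13), "lid",p2w(c,[(209.7,161.8)],.075))
go(.612,.038,.25,123)
E
```

```text
bottle [[ 0.7728 -0.1364  0.13  ]] jar [[0.7092 0.2305 0.085 ]] beaker [[0.7972 0.0693 0.09  ]]
nut [[0.612  0.0398 0.13  ]] lid [[0.6131 0.0392 0.075 ]]
t=0.1 pos [ 0.1428 -0.6337  0.2474] psi 12.71 tilt [-0.0005  0.0016] q1,7 [ 1.36 -0.06] gw 1.000
  shift [ 605.4 -552.    -1.8] = 21 x [ 28.83 -26.29  -0.09]
  turn rotvec [-0.0012 -0.0015 -1.925 ]  z-only -1.925 = 14 x -0.1375
```

carry_out:
  increments:
    - [0,0,0,29,-26,0,0]
    - [0,0,0,29,-26,0,0]
    - [0,0,0,29,-26,0,0]
    - [0,0,0,29,-26,0,0]
    - [0,0,0,29,-26,0,0]

```text
clock: 0.6
ee_pos: [0.2564, -0.4737, 0.2478]
ee_rot: [0.994, 0.111, -0.0, -0.0]
wrist_force: [0.8, -1.4, 0.3]
grip_width: 0.997
```

carry_out:
  increments:
    - [0,0,0,29,-26,0,0]
    - [0,0,0,29,-26,0,0]
    - [0,0,0,29,-26,0,0]
    - [0,0,0,29,-26,0,0]
    - [0,0,0,29,-26,0,0]

```text
clock: 1.1
ee_pos: [0.3691, -0.3151, 0.248]
ee_rot: [0.994, 0.111, -0.0, -0.0]
wrist_force: [0.4, 0.4, -0.1]
grip_width: 0.998
```

carry_out:
  increments:
    - [0,0,0,29,-26,0,0]
    - [0,0,0,29,-26,0,0]
    - [0,0,0,29,-26,0,0]
    - [0,0,0,29,-26,0,0]
    - [0,0,0,29,-26,0,0]

```text
clock: 1.6
ee_pos: [0.482, -0.1565, 0.2481]
ee_rot: [0.994, 0.111, -0.0, 0.0]
wrist_force: [0.2, -0.4, -0.7]
grip_width: 0.999
```

carry_out:
  increments:
    - [0,0,0,29,-26,0,0]
    - [0,0,0,29,-26,0,0]
    - [0,0,0,29,-26,0,0]
    - [0,0,0,29,-26,0,0]
    - [0,0,0,25,-32,0,0]

```text
clock: 2.1
ee_pos: [0.59, 0.006, 0.2477]
ee_rot: [0.994, 0.11, -0.0, 0.0]
wrist_force: [0.6, -0.5, -0.4]
grip_width: 1.004
```

carry_out:
  increments:
    - [0,0,-0.1375,0,0,0,0]
    - [0,0,-0.1375,0,0,0,0]
    - [0,0,-0.1375,0,0,0,0]
    - [0,0,-0.1375,0,0,0,0]
    - [0,0,-0.1375,0,0,0,0]

```text
clock: 2.6
ee_pos: [0.5888, 0.0057, 0.2477]
ee_rot: [0.897, 0.442, -0.0, -0.0]
wrist_force: [0.1, 0.5, -0.1]
grip_width: 1.002
```

carry_out:
  increments:
    - [0,0,-0.1375,0,0,0,0]
    - [0,0,-0.1375,0,0,0,0]
    - [0,0,-0.1375,0,0,0,0]
    - [0,0,-0.1375,0,0,0,0]
    - [0,0,-0.1375,0,0,0,0]

```text
clock: 3.1
ee_pos: [0.5888, 0.0056, 0.2478]
ee_rot: [0.696, 0.718, -0.0, -0.0]
wrist_force: [0.6, 0.4, -0.6]
grip_width: 0.998
```

carry_out:
  increments:
    - [0,0,-0.1375,0,0,0,0]
    - [0,0,-0.1375,0,0,0,0]
    - [0,0,-0.1375,0,0,0,0]
    - [0,0,-0.1375,0,0,0,0]
    - [0,0,0,0,0,0,0]

```text
clock: 3.6
ee_pos: [0.5888, 0.0056, 0.2477]
ee_rot: [0.477, 0.879, -0.0, -0.001]
wrist_force: [0.2, -0.3, -0.2]
grip_width: 1.0
```

Run:
```python
from h import *
go(.612,.0395,.25,123)
c,im=snap("wrist")
cv2.imwrite("pics/w1.png",cv2.resize(im,None,fx=1.5,fy=1.5))
print(w2p(c,[[.612,.0395,.123],[.6125,.039,.075]]))
print(get_state()["wrist_force"],get_state()["wrist_torque"])
```

```text
t=3.6 pos [0.5888 0.0056 0.2477] psi 123.02 tilt [-0.001   0.0003] q1,7 [0.75 0.31] gw 1.000
  shift [15.8 37.9 -2.3] = 2 x [ 7.92 18.95 -1.13]
  turn rotvec [-0.0007 -0.0009  0.0003]  z-only 0.0003 = 1 x 0.0003
[[300.71122522 170.94818629]
 [294.47558148 160.02459364]]
[-0.82387887  0.10958891 -1.02194728] [-0.01620101  0.01177428 -0.04212275]
```

View pics/w1.png

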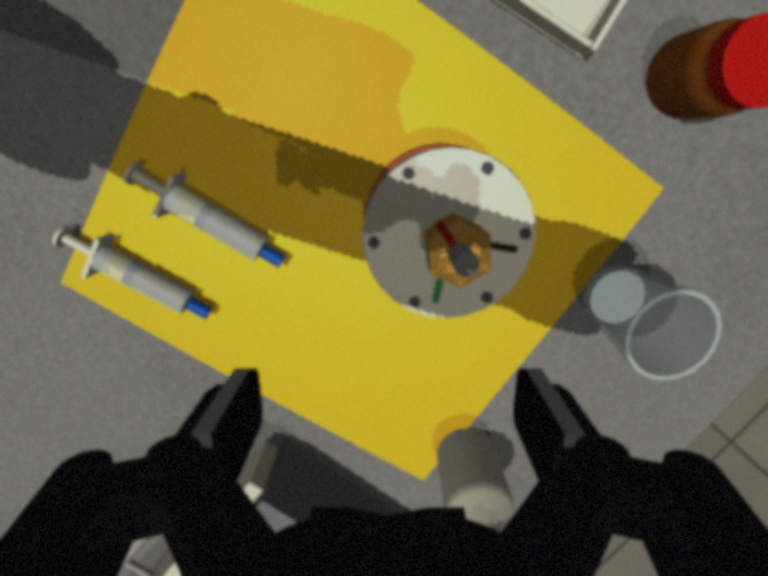

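The wrist view shows the nut at (460,250), the stripe towards (442,230), the black mark at (503,247), the green mark at (437,291), and two syringes. I'll measure these with a zoomed crop.

Run:
```python
from h import *
np.set_printoptions(precision=4,suppress=True)
c=vision.calibration("wrist")
im=cv2.imread("pics/w1.png"); im=cv2.resize(im,(512,384),interpolation=cv2.INTER_AREA)
lid=p2w(c,[(299.7,154.3)],.075)[0];print("lid",lid)
hsv=cv2.cvtColor(im,cv2.COLOR_BGR2HSV)
red=((hsv[...,0]<8)|(hsv[...,0]>172))&(hsv[...,1]>130)
red[:130]=0;red[200:]=0;red[:,:270]=0;red[:,340:]=0
ys,xs=np.nonzero(red);print("red n",len(xs),xs.mean(),ys.mean())
for n,p,z in[("black",(503.5/1.5,247/1.5),.075),("green",(437/1.5,291/1.5),.075),("stripe",(xs.mean(),ys.mean()),.123)]:
    w=p2w(c,[p],z)[0];print(n,w,np.degrees(np.arctan2(*(w-lid)[[1,0]])))
cv2.imwrite("pics/w1c.png",cv2.resize(im[90:220,230:370],None,fx=5,fy=4.5,interpolation=2)[:, :])
a=cv2.resize(im[90:220,230:370],None,fx=4.5,fy=4.5,interpolation=2);cv2.imwrite("pics/w1c.png",a)
```

```text
lid [0.6138 0.0467 0.075 ]
red n 82 296.890243902439 155.32926829268294
black [0.6515 0.0582 0.075 ] 16.92226990794977
green [0.6311 0.0067 0.075 ] -66.56823816296642
stripe [0.6014 0.0489 0.123 ] 169.84281393861696
```

View pics/w1c.png

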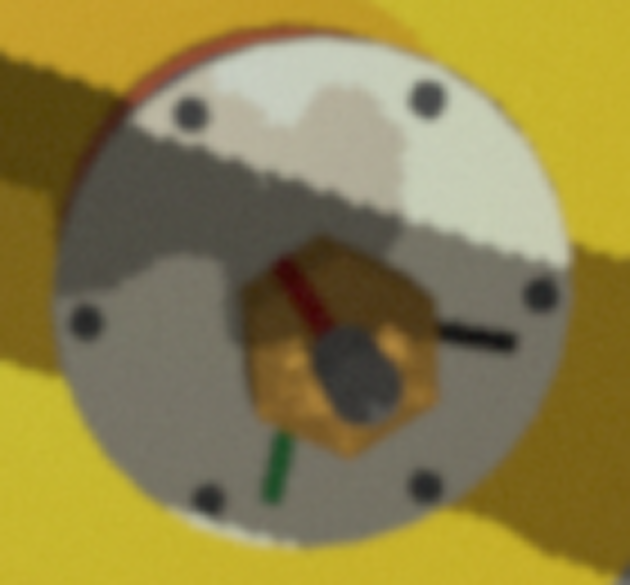

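Run:
```python
from h import *
np.set_printoptions(precision=4,suppress=True)
c=vision.calibration("wrist"); f=lambda x,y:(230+x/4.5,90+y/4.5)
P=lambda l,z:p2w(c,[f(*a) for a in l],z)
ang=lambda a,b:np.degrees(np.arctan2(*(b-a)[[1,0]]))
a=P([(322,328),(285,262)],.123);print("stripe",a,ang(a[0],a[1]))
a=P([(440,330),(516,343)],.075);print("black",a,ang(a[0],a[1]))
a=P([(286,432),(271,502)],.075);print("green",a,ang(a[0],a[1]))
a=P([(190,115),(428,98),(541,296),(426,487),(209,500),(86,323)],.075);print("bolts",a.mean(0),np.linalg.norm(a-a.mean(0),axis=1))
t=vision.calibration("top"); g=lambda x,y:(165+x/4.5,130+y/4.5)
a=p2w(t,[g(*p) for p in[(153,80),(231,71),(278,133),(245,204),(167,213),(121,152)]],.075);print("top bolts",a.mean(0),np.linalg.norm(a-a.mean(0),axis=1))
a=p2w(t,[g(178,78),g(183,100)],.075);print(ang(a[1],a[0]),a)
s=get_state();print(w2p(c,[s["ee_pos"]+[0,0,-.004]])*1.5)
a=P([(325,238),(438,295),(437,400),(348,458),(258,415),(243,295)],.118);print(a,a.mean(0))
```

```text
stripe [[0.6086 0.0457 0.123 ]
 [0.5953 0.0523 0.123 ]] 153.5255025451741
black [[0.6438 0.0549 0.075 ]
 [0.6605 0.062  0.075 ]] 23.239221101635543
green [[ 0.628   0.0153  0.075 ]
 [ 0.635  -0.001   0.075 ]] -66.68025366413123
bolts [0.6164 0.0431 0.075 ] [0.052  0.0525 0.0523 0.0521 0.0521 0.0523]
top bolts [0.6138 0.0405 0.075 ] [0.0529 0.0528 0.0535 0.0524 0.0525 0.0531]
13.437199472593024 [[0.6574 0.0554 0.075 ]
 [0.6424 0.0518 0.075 ]]
[[385.1965 391.4756]]
[[0.6001 0.06   0.118 ]
 [0.6252 0.0629 0.118 ]
 [0.6379 0.0457 0.118 ]
 [0.63   0.026  0.118 ]
 [0.6094 0.0236 0.118 ]
 [0.5931 0.0421 0.118 ]] [0.6159 0.0434 0.118 ]
```

Run:
```python
from h import *
go(.615,.042,.111,123.5)
```

```text
t=3.6 pos [0.5889 0.0056 0.2478] psi 122.83 tilt [-0.0008  0.0002] q1,7 [0.75 0.31] gw 0.996
  shift [ 16.4  41.8 136.8] = 4 x [ 4.09 10.44 34.21]
  turn rotvec [-0.0006 -0.0006 -0.0117]  z-only -0.0117 = 1 x -0.0117
```

carry_out:
  increments:
    - [0,0,0,16.4,41.8,0,0]
    - [0,0,-0.01,0,0,34,0]
    - [0,0,0,0,0,34,0]
    - [0,0,0,0,0,34,0]
    - [0,0,0,0,0,34.8,0.2]

```text
clock: 4.15
ee_pos: [0.6152, 0.0422, 0.1101]
ee_rot: [0.474, 0.88, -0.0, 0.0]
wrist_force: [0.5, 0.2, -0.3]
grip_width: 0.86
```

carry_out:
  increments:
    - [0,0,0,0,0,0,0.4]
    - [0,0,0,0,0,0,0.6]
    - [0,0,0,0,0,0,0.8]
    - [0,0,0,0,0,0,0.8]
    - [0,0,0,0,0,0,0.8]

```text
clock: 4.65
ee_pos: [0.6154, 0.0423, 0.1132]
ee_rot: [0.473, 0.881, -0.0, 0.001]
wrist_force: [-4.6, -1.3, 5.6]
grip_width: 0.418
```

Run:
```python
from h import *
go(.615,.042,.111,123.5)
s=get_state();print(s["wrist_force"],s["wrist_torque"])
```

```text
t=4.7 pos [0.6154 0.0423 0.1132] psi 123.54 tilt [ 0.0009 -0.0008] q1,7 [0.6  0.16] gw 0.418
  shift [ 0.  -0.5  2.2] = 1 x [ 0.   -0.54  2.21]
  turn rotvec [0.0003 0.0011 0.0008]  z-only 0.0008 = 1 x 0.0008
[-4.60040041 -1.26174638  5.59439093] [-0.18355583  1.09618325 -0.023956  ]
```

carry_out:
  increments:
    - [0,0,0.05,0,0,0,0.8]
    - [0,0,0.12,0,0,0,0.8]
    - [0,0,0.12,0,0,0,0.8]
    - [0,0,0.12,0,0,0,0.8]
    - [0,0,0.12,0,0,0,0.8]

```text
clock: 5.15
ee_pos: [0.6152, 0.0422, 0.1132]
ee_rot: [0.689, 0.725, -0.0, 0.001]
wrist_force: [-6.3, -1.0, 6.4]
grip_width: 0.416
```

carry_out:
  increments:
    - [0,0,0.12,0,0,0,0.8]
    - [0,0,0.12,0,0,0,0.8]
    - [0,0,0.12,0,0,0,0.8]
    - [0,0,0.12,0,0,0,0.8]
    - [0,0,0.12,0,0,0,0.8]

```text
clock: 5.65
ee_pos: [0.615, 0.0423, 0.1132]
ee_rot: [0.872, 0.489, -0.0, 0.0]
wrist_force: [-6.6, -1.1, 6.2]
grip_width: 0.417
```

carry_out:
  increments:
    - [0,0,0.12,0,0,0,0.8]
    - [0,0,0.12,0,0,0,0.8]
    - [0,0,0.12,0,0,0,0.8]
    - [0,0,0.12,0,0,0,0.8]
    - [0,0,0.12,0,0,0,0.8]

```text
clock: 6.15
ee_pos: [0.6148, 0.0425, 0.1132]
ee_rot: [0.978, 0.21, -0.0, 0.0]
wrist_force: [-6.0, -0.5, 6.0]
grip_width: 0.415
```

carry_out:
  increments:
    - [0,0,0.12,0,0,0,0.8]
    - [0,0,0.12,0,0,0,0.8]
    - [0,0,0.06,0,0,0,0.8]
    - [0,0,0.0,0,0,0,0.8]

```text
clock: 6.55
ee_pos: [0.6148, 0.0426, 0.1132]
ee_rot: [0.998, 0.063, -0.0, 0.0]
wrist_force: [-6.1, 0.1, 6.0]
grip_width: 0.416
```

Run:
```python
from h import *
go(.615,.042,.111,-6.5)
s=get_state();print(s["wrist_force"],s["wrist_torque"])
```

```text
t=6.5 pos [0.6148 0.0426 0.1132] psi 7.21 tilt [-0.0004 -0.0009] q1,7 [ 0.33 -1.72] gw 0.416
  shift [0.1 0.6 2.2] = 1 x [0.13 0.6  2.17]
  turn rotvec [0.0009 0.0004 0.2393]  z-only 0.2392 = 2 x 0.1196
[-6.09248926  0.13508283  6.01324682] [-0.18170989  1.44100331 -0.02823018]
```

carry_out:
  increments:
    - [0,0,0.08,0,0,0,0.8]
    - [0,0,0.08,0,0,0,0.8]
    - [0,0,0,0,0,0,0.8]

```text
clock: 6.85
ee_pos: [0.6148, 0.0426, 0.1132]
ee_rot: [1.0, -0.017, -0.0, 0.0]
wrist_force: [-7.7, -0.7, 6.6]
grip_width: 0.413
```

```bash
cat > t.py <<'E'
from h import *
go(.615,.042,.111,-6.5)
s=get_state();print(s["wrist_force"].round(2),s["wrist_torque"].round(3))
E
python3 t.py
```

```text
t=6.8 pos [0.6148 0.0426 0.1132] psi -1.98 tilt [-0.0004 -0.0007] q1,7 [ 0.3  -1.87] gw 0.413
  shift [0.2 0.6 2.2] = 1 x [0.24 0.61 2.18]
  turn rotvec [0.0007 0.0004 0.0789]  z-only 0.0789 = 1 x 0.0789
[-7.68 -0.67  6.59] [-0.154  1.465 -0.007]
```

carry_out:
  increments:
    - [0,0,0.03,0,0,0,0.8]
    - [0,0,0,0,0,0,0.8]

```text
clock: 7.05
ee_pos: [0.6148, 0.0426, 0.1132]
ee_rot: [0.999, -0.032, -0.0, 0.0]
wrist_force: [-6.9, 0.1, 7.2]
grip_width: 0.415
```

```bash
python3 t.py
```

```text
t=7.0 pos [0.6148 0.0426 0.1132] psi -3.63 tilt [-0.0005 -0.0006] q1,7 [ 0.3 -1.9] gw 0.415
  shift [0.3 0.6 2.2] = 1 x [0.26 0.63 2.15]
  turn rotvec [0.0006 0.0004 0.05  ]  z-only 0.05 = 1 x 0.05
[-6.92  0.11  7.22] [-0.103  1.422 -0.024]
```

carry_out:
  increments:
    - [0,0,0.02,0,0,0,0.8]
    - [0,0,0,0,0,0,0.8]

```text
clock: 7.25
ee_pos: [0.6148, 0.0427, 0.1132]
ee_rot: [0.999, -0.042, -0.0, 0.0]
wrist_force: [-7.1, -0.1, 6.7]
grip_width: 0.414
```

```bash
python3 t.py
```

```text
t=7.2 pos [0.6148 0.0427 0.1132] psi -4.77 tilt [-0.0005 -0.0006] q1,7 [ 0.3  -1.92] gw 0.414
  shift [0.3 0.6 2.2] = 1 x [0.28 0.64 2.16]
  turn rotvec [0.0006 0.0004 0.0302]  z-only 0.0302 = 1 x 0.0302
[-7.05 -0.12  6.72] [-0.127  1.439 -0.048]
```

carry_out:
  increments:
    - [0,0,0.015,0,0,0,0.8]
    - [0,0,0,0,0,0,0.8]

```text
clock: 7.45
ee_pos: [0.6148, 0.0427, 0.1132]
ee_rot: [0.999, -0.049, -0.0, 0.0]
wrist_force: [-6.5, -1.0, 7.5]
grip_width: 0.415
```

```bash
python3 t.py
```

```text
t=7.5 pos [0.6148 0.0427 0.1132] psi -5.62 tilt [-0.0004 -0.0005] q1,7 [ 0.3  -1.93] gw 0.415
  shift [0.3 0.7 2.2] = 1 x [0.27 0.66 2.19]
  turn rotvec [0.0006 0.0004 0.0154]  z-only 0.0154 = 1 x 0.0154
[-6.49 -0.98  7.49] [-0.162  1.441 -0.08 ]
```

carry_out:
  increments:
    - [0,0,0.01,0,0,0,0.8]
    - [0,0,0,0,0,0,0.8]

```text
clock: 7.65
ee_pos: [0.6148, 0.0427, 0.1132]
ee_rot: [0.999, -0.054, -0.0, 0.0]
wrist_force: [-8.0, -0.8, 6.2]
grip_width: 0.411
```

```bash
python3 t.py
```

```text
t=7.7 pos [0.6148 0.0427 0.1132] psi -6.18 tilt [-0.0005 -0.0005] q1,7 [ 0.29 -1.94] gw 0.411
  shift [0.3 0.7 2.2] = 1 x [0.29 0.65 2.18]
  turn rotvec [0.0006 0.0004 0.0055]  z-only 0.0055 = 1 x 0.0055
[-7.96 -0.79  6.19] [-0.123  1.384  0.004]
```

carry_out:
  increments:
    - [0,0,0.01,0,0,0,0.8]
    - [0,0,0,0,0,0,0.8]

```text
clock: 7.85
ee_pos: [0.6148, 0.0427, 0.1132]
ee_rot: [0.998, -0.059, -0.0, 0.0]
wrist_force: [-7.5, -0.2, 6.0]
grip_width: 0.414
```

```bash
python3 t.py
```

```text
t=7.8 pos [0.6148 0.0427 0.1132] psi -6.75 tilt [-0.0005 -0.0005] q1,7 [ 0.29 -1.95] gw 0.414
  shift [0.3 0.7 2.2] = 1 x [0.32 0.66 2.15]
  turn rotvec [ 0.0006  0.0004 -0.0044]  z-only -0.0044 = 1 x -0.0044
[-7.53 -0.19  5.95] [-0.112  1.435 -0.007]
```

carry_out:
  increments:
    - [0,0,0.015,0,0,0,0.8]
    - [0,0,0,0,0,0,0.8]

```text
clock: 8.05
ee_pos: [0.6148, 0.0427, 0.1132]
ee_rot: [0.998, -0.066, -0.0, 0.0]
wrist_force: [-7.4, -0.4, 7.2]
grip_width: 0.414
```

```bash
python3 t.py
```

```text
t=8.1 pos [0.6148 0.0427 0.1132] psi -7.62 tilt [-0.0005 -0.0005] q1,7 [ 0.29 -1.97] gw 0.414
  shift [0.3 0.7 2.2] = 1 x [0.3  0.65 2.17]
  turn rotvec [ 0.0006  0.0004 -0.0196]  z-only -0.0196 = 1 x -0.0196
[-7.37 -0.42  7.15] [-0.175  1.512 -0.089]
```

carry_out:
  increments:
    - [0,0,0.015,0,0,0,0.8]
    - [0,0,0,0,0,0,0.8]

```text
clock: 8.25
ee_pos: [0.6148, 0.0427, 0.1132]
ee_rot: [0.997, -0.074, -0.0, 0.0]
wrist_force: [-7.6, -0.3, 7.3]
grip_width: 0.422
```

```bash
python3 t.py
```

```text
t=8.2 pos [0.6148 0.0427 0.1132] psi -8.48 tilt [-0.0005 -0.0005] q1,7 [ 0.29 -1.98] gw 0.422
  shift [0.3 0.7 2.2] = 1 x [0.32 0.66 2.17]
  turn rotvec [ 0.0006  0.0004 -0.0346]  z-only -0.0346 = 1 x -0.0346
[-7.63 -0.33  7.25] [-0.13   1.437 -0.067]
```

Run:
```python
from h import *
print(get_state()["joint_torque"].round(3))
c,im=snap("wrist"); print(w2p(c,[[.6148,.0427,.123],[.6148,.0427,.075]]))
cv2.imwrite("pics/w2.png",cv2.resize(im[130:384,130:400],None,fx=2.3,fy=2.3,interpolation=2))
```

```text
[-8.2000e-02 -4.3823e+01 -4.9500e+00 -2.9252e+01  4.2500e-01 -2.3440e+00
 -9.0000e-03]
[[259.33700792 277.31496478]
 [259.09040629 231.02642307]]
```

View pics/w2.png

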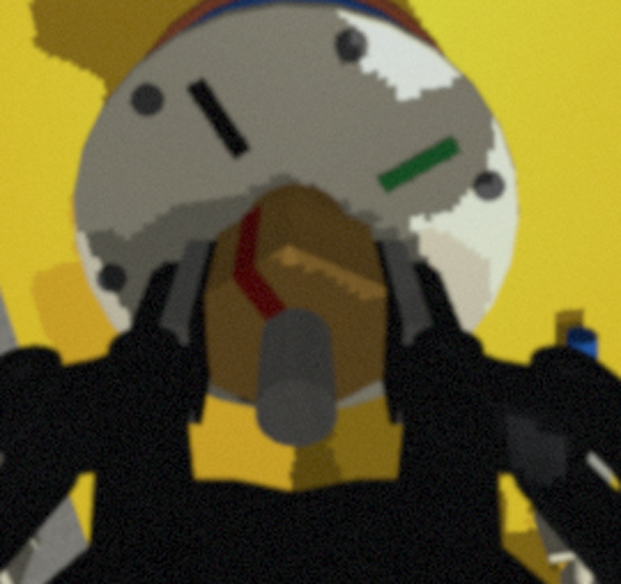

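Run:
```python
from h import *
np.set_printoptions(precision=4,suppress=True)
c=vision.calibration("wrist")
f=lambda x,y:(130+x/2.3,130+y/2.3)
ang=lambda a,b:np.degrees(np.arctan2(*(b-a)[[1,0]]))
P=lambda l,z:p2w(c,[f(*a) for a in l],z)
a=P([(285,318),(238,276)],.123);print("stripe",a,ang(*a))
b=P([(255,212)],.095);print("low end",b)
a=P([(240,152),(196,85)],.075);print("black",a,ang(*a))
a=P([(381,184),(457,145)],.075);print("green",a,ang(*a))
a=P([(148,99),(351,44),(489,185),(112,278)],.075);
from scipy.optimize import least_squares
r=least_squares(lambda p:np.linalg.norm(a[:,:2]-p,axis=1)-.0523,[.615,.042]).x;print("centre",r, "stripe low angle",ang(np.r_[r,0],b[0]))
```

```text
stripe [[0.62   0.0444 0.123 ]
 [0.6307 0.052  0.123 ]] 35.32776297740369
low end [[0.6312 0.0502 0.095 ]]
black [[0.6395 0.0538 0.075 ]
 [0.6585 0.0616 0.075 ]] 22.265699695326276
green [[ 0.6253  0.019   0.075 ]
 [ 0.6332 -0.0015  0.075 ]] -69.08851784808854
centre [0.6149 0.043 ] stripe low angle 23.746064136173448
```

carry_out:
  increments:
    - [0,0,0.015,0,0,0,0.8]
    - [0,0,0,0,0,0,0.8]

```text
clock: 8.5
ee_pos: [0.6148, 0.0427, 0.1132]
ee_rot: [0.997, -0.081, -0.0, 0.0]
wrist_force: [-6.9, -0.8, 6.9]
grip_width: 0.415
```

```bash
sed -i 's/^s=get.*/s=get_state();print(s["wrist_torque"].round(3),s["joint_torque"][[0,4,6]].round(3),s["q"][6].round(4))/' t.py; python3 t.py
```

```text
t=8.5 pos [0.6148 0.0427 0.1132] psi -9.34 tilt [-0.0004 -0.0005] q1,7 [ 0.29 -1.99] gw 0.415
  shift [0.3 0.7 2.2] = 1 x [0.3  0.68 2.17]
  turn rotvec [ 0.0005  0.0003 -0.0496]  z-only -0.0496 = 1 x -0.0496
[-0.096  1.429 -0.062] [-0.073  0.426 -0.009] -1.9949
```

carry_out:
  increments:
    - [0,0,0.015,0,0,0,0.8]
    - [0,0,0,0,0,0,0.8]

```text
clock: 8.7
ee_pos: [0.6148, 0.0427, 0.1132]
ee_rot: [0.996, -0.089, -0.0, 0.0]
wrist_force: [-7.5, -0.6, 6.5]
grip_width: 0.415
```

```bash
python3 t.py
```

```text
t=8.7 pos [0.6148 0.0427 0.1132] psi -10.20 tilt [-0.0004 -0.0005] q1,7 [ 0.29 -2.01] gw 0.415
  shift [0.3 0.7 2.2] = 1 x [0.33 0.66 2.18]
  turn rotvec [ 0.0005  0.0004 -0.0646]  z-only -0.0646 = 1 x -0.0646
[-0.113  1.455 -0.047] [-0.07   0.426 -0.009] -2.0091
```

carry_out:
  increments:
    - [0,0,0.01,0,0,0,0.8]
    - [0,0,0,0,0,0,0.8]

```text
clock: 8.9
ee_pos: [0.6148, 0.0427, 0.1132]
ee_rot: [0.996, -0.094, -0.0, 0.0]
wrist_force: [-6.3, 0.0, 7.1]
grip_width: 0.419
```

```bash
python3 t.py
```

```text
t=8.9 pos [0.6148 0.0427 0.1132] psi -10.77 tilt [-0.0005 -0.0005] q1,7 [ 0.28 -2.02] gw 0.419
  shift [0.3 0.6 2.2] = 1 x [0.34 0.62 2.18]
  turn rotvec [ 0.0006  0.0004 -0.0744]  z-only -0.0744 = 1 x -0.0744
[-0.131  1.434 -0.024] [-0.035  0.408 -0.022] -2.0184
```

carry_out:
  increments:
    - [0,0,0.01,0,0,0,0.8]
    - [0,0,0,0,0,0,0.8]

```text
clock: 9.1
ee_pos: [0.6148, 0.0428, 0.1132]
ee_rot: [0.995, -0.098, -0.0, 0.0]
wrist_force: [-7.2, -0.1, 7.0]
grip_width: 0.417
```

```bash
python3 t.py
```

```text
t=9.1 pos [0.6148 0.0428 0.1132] psi -11.28 tilt [-0.0004 -0.0007] q1,7 [ 0.28 -2.03] gw 0.417
  shift [0.4 0.7 2.2] = 1 x [0.36 0.7  2.16]
  turn rotvec [ 0.0008  0.0003 -0.0835]  z-only -0.0835 = 1 x -0.0835
[-0.172  1.435  0.221] [ 0.153  0.232 -0.308] -2.0272
```

carry_out:
  increments:
    - [0,0,0.01,0,0,0,0.8]
    - [0,0,0,0,0,0,0.8]

```text
clock: 9.3
ee_pos: [0.6148, 0.0427, 0.1131]
ee_rot: [0.995, -0.103, -0.0, 0.001]
wrist_force: [-7.4, -0.7, 6.7]
grip_width: 0.418
```

```bash
python3 t.py
```

```text
t=9.3 pos [0.6148 0.0427 0.1131] psi -11.80 tilt [-0.0004 -0.001 ] q1,7 [ 0.28 -2.04] gw 0.418
  shift [0.4 0.7 2.1] = 1 x [0.37 0.66 2.15]
  turn rotvec [ 0.0011  0.0002 -0.0926]  z-only -0.0926 = 1 x -0.0926
[-0.191  1.456  0.544] [ 0.332  0.05  -0.602] -2.0361
```

Wrist torque is rising steadily (0.22, then 0.54 N m), so the nut is at its stop and still below the 1 N m extra-turn threshold. I'll unwind the load and release.

carry_out:
  increments:
    - [0,0,-0.017,0,0,0,0.8]
    - [0,0,0,0,0,0,0.6]
    - [0,0,0,0,0,0,0.3]
    - [0,0,0,0,0,0,0]
    - [0,0,0,0,0,0,0]

```text
clock: 9.8
ee_pos: [0.6161, 0.0424, 0.1121]
ee_rot: [0.995, -0.095, 0.001, -0.0]
wrist_force: [0.1, -0.3, 0.1]
grip_width: 0.904
```

carry_out:
  increments:
    - [0,0,0,0,0,0,0]
    - [0,0,0,0,0,-45,0]
    - [0,0,0,0,0,-45,0]
    - [0,0,0,0,0,-45,0]

```text
clock: 10.2
ee_pos: [0.6151, 0.0423, 0.2479]
ee_rot: [0.995, -0.095, -0.0, -0.0]
wrist_force: [0.6, 0.4, 0.1]
grip_width: 0.999
```

Run:
```python
from h import *
np.set_printoptions(precision=4,suppress=True)
c=vision.calibration("top"); g=lambda x,y:(285+x/4.5,80+y/4.5); off=np.array([.001,.002,0])
P=lambda l,z:p2w(c,[g(*a) for a in l],z)+off
ang=lambda a,b:np.degrees(np.arctan2(*(b-a)[[1,0]]))
a=P([(350,490),(168,466)],.047);print(a,a.mean(0),ang(*a)-90)
a=P([(497,424),(57,374)],.085);print("front",a,ang(*a)-90,a.mean(0))
a=P([(531,90),(95,48)],.085);print("back",a,ang(*a)-90)
go(.50,-.40,.25,83)
```

```text
[[ 0.535  -0.4262  0.047 ]
 [ 0.5512 -0.3025  0.047 ]] [ 0.5431 -0.3644  0.047 ] -7.458749344857509
front [[ 0.5758 -0.5154  0.085 ]
 [ 0.6088 -0.2239  0.085 ]] -6.4519547775729365 [ 0.5923 -0.3697  0.085 ]
back [[ 0.8026 -0.5448  0.085 ]
 [ 0.8313 -0.2511  0.085 ]] -5.574113121667708
t=10.2 pos [0.6151 0.0423 0.2479] psi -10.95 tilt [-0.0002  0.0001] q1,7 [ 0.3  -1.98] gw 0.999
  shift [-29.  456.1  -2.1] = 12 x [-2.42 38.01 -0.18]
  turn rotvec [-0.0002  0.0001 -1.6397]  z-only -1.6397 = 12 x -0.1366
```

carry_out:
  increments:
    - [0,0,0,0.6,41.3,0,0]
    - [0,0,0,0.7,41.3,0,0]
    - [0,0,0,0.6,41.3,0,0]
    - [0,0,0,0.7,41.3,0,0]
    - [0,0,0,0.6,41.3,0,0]

```text
clock: 10.7
ee_pos: [0.5789, -0.1627, 0.2467]
ee_rot: [0.995, -0.095, 0.0, 0.0]
wrist_force: [0.6, -0.4, 0.0]
grip_width: 0.999
```

carry_out:
  increments:
    - [0,0,0,0.6,41.3,0,0]
    - [0,0,0,0.7,41.3,0,0]
    - [0,0,0,0.6,41.3,0,0]
    - [0,0,0,0.7,41.3,0,0]
    - [0,0,0,0.6,41.3,0,0]

```text
clock: 11.2
ee_pos: [0.5428, -0.3661, 0.2466]
ee_rot: [0.995, -0.095, 0.0, 0.0]
wrist_force: [-0.1, -0.1, 0.3]
grip_width: 1.002
```

carry_out:
  increments:
    - [0,0,-0.1377,0,0,0,0]
    - [0,0,-0.1377,0,0,0,0]
    - [0,0,-0.1377,0,0,0,0]
    - [0,0,-0.1377,0,0,0,0]
    - [0,0,-0.1377,0,0,0,0]

```text
clock: 11.7
ee_pos: [0.5432, -0.3645, 0.2464]
ee_rot: [0.969, 0.249, 0.0, 0.0]
wrist_force: [-0.7, 0.1, 0.0]
grip_width: 1.0
```

carry_out:
  increments:
    - [0,0,-0.1377,0,0,0,0]
    - [0,0,-0.1377,0,0,0,0]
    - [0,0,-0.1377,0,0,0,0]
    - [0,0,-0.1377,0,0,0,0]
    - [0,0,-0.1377,0,0,0,0]

```text
clock: 12.2
ee_pos: [0.5433, -0.3645, 0.2464]
ee_rot: [0.828, 0.561, 0.0, 0.0]
wrist_force: [0.2, 0.5, 0.5]
grip_width: 1.0
```

carry_out:
  increments:
    - [0,0,-0.1377,0,0,0,0.3]
    - [0,0,-0.1377,0,0,0,0.6]
    - [0,0,0,0,0,0,0.6]
    - [0,0,0,0,0,0,0.6]

```text
clock: 12.6
ee_pos: [0.5431, -0.3646, 0.2464]
ee_rot: [0.746, 0.666, 0.0, 0.0]
wrist_force: [0.4, 0.2, 0.1]
grip_width: 0.402
```

Run:
```python
from h import *
go(.543,-.3644,.2,83.7)
c,im=snap("wrist"); print(w2p(c,[[.5431,-.3644,.047]])*1.5)
cv2.imwrite("pics/w3.png",cv2.resize(im,None,fx=1.5,fy=1.5))
```

```text
t=12.6 pos [ 0.5431 -0.3646  0.2464] psi 83.53 tilt [ 0.0001 -0.    ] q1,7 [0.95 0.31] gw 0.402
  shift [ 0.2 -0.1 46.4] = 2 x [ 0.08 -0.05 23.22]
  turn rotvec [ 0.0001  0.     -0.003 ]  z-only -0.003 = 1 x -0.003
[[386.93521729 252.07019428]]
```

View pics/w3.png

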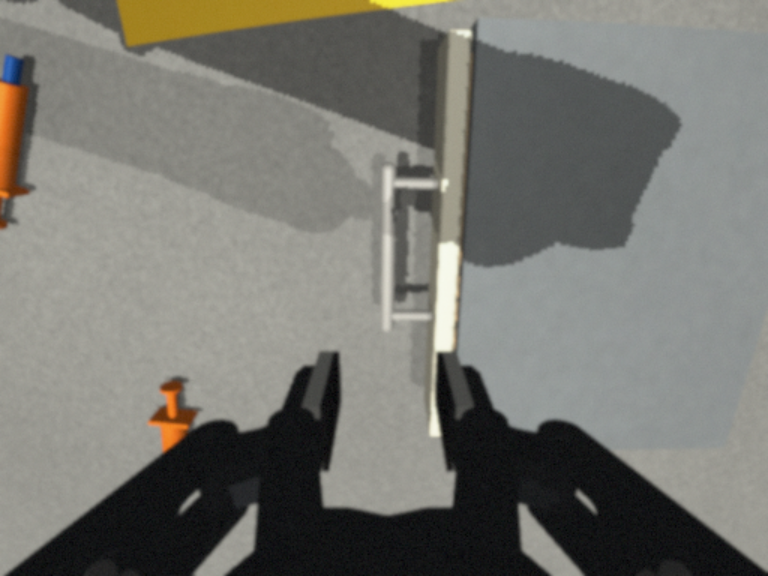

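The bar runs along x≈388 px, y 167–330, centred under the TCP. I'll narrow the fingers, descend, grip and pull.

carry_out:
  increments:
    - [0,0,0,0,0,0,0.75]
    - [0,0,0,0,0,0,0.75]
    - [0,0,0,0,0,30,0.75]
    - [0,0,0,0,0,30,0.75]
    - [0,0,0,0,0,30,0.75]

```text
clock: 13.15
ee_pos: [0.5432, -0.3646, 0.1559]
ee_rot: [0.745, 0.667, -0.0, 0.001]
wrist_force: [0.6, -1.3, 0.0]
grip_width: 0.249
```

carry_out:
  increments:
    - [0,0,0,0,0,30,0.75]
    - [0,0,0,0,0,30,0.75]
    - [0,0,0,0,0,28,0.75]
    - [0,0,0,0,0,20,0.75]
    - [0,0,0,0,0,0,0.75]

```text
clock: 13.65
ee_pos: [0.5429, -0.3643, 0.0471]
ee_rot: [0.745, 0.667, -0.0, -0.001]
wrist_force: [0.2, 0.7, -0.3]
grip_width: 0.253
```

carry_out:
  increments:
    - [0,0,0,0,0,0,0.9]
    - [0,0,0,0,0,0,0.95]
    - [0,0,0,0,0,0,0.95]
    - [0,0,0,0,0,0,0.95]

```text
clock: 14.05
ee_pos: [0.543, -0.3644, 0.0484]
ee_rot: [0.745, 0.667, 0.0, -0.0]
wrist_force: [0.8, 0.6, -4.0]
grip_width: 0.104
```

Run:
```python
from h import *
a=np.radians(-6.3);d=-.163*np.array([np.cos(a),np.sin(a)])
s=get_state(); go(s["ee_pos"][0]+d[0],s["ee_pos"][1]+d[1],s["ee_pos"][2]); print(s["wrist_force"])
```

```text
t=14.1 pos [ 0.543  -0.3644  0.0484] psi 83.70 tilt [-0.      0.0001] q1,7 [0.92 0.25] gw 0.104
  shift [  -0. -163.    0.] = 5 x [ -0.  -32.6   0. ]
[ 0.82664312  0.6369964  -3.96243266]
```

carry_out:
  increments:
    - [0,0,0,0,-15,0,0.95]
    - [0,0,0,0,-30,0,0.95]
    - [0,0,0,0,-30,0,0.95]
    - [0,0,0,0,-30,0,0.95]
    - [0,0,0,0,-30,0,0.95]

```text
clock: 14.55
ee_pos: [0.4086, -0.3476, 0.0484]
ee_rot: [0.744, 0.668, 0.001, -0.0]
wrist_force: [2.9, 3.8, -1.7]
grip_width: 0.105
```

carry_out:
  increments:
    - [0,0,0,0,-20,0,0.95]
    - [0,0,0,0,-8,0,0.95]
    - [0,0,0,0,0,0,0.95]

```text
clock: 14.85
ee_pos: [0.3799, -0.3441, 0.0484]
ee_rot: [0.745, 0.667, 0.0, -0.002]
wrist_force: [-1.2, 4.7, -0.4]
grip_width: 0.105
```

carry_out:
  increments:
    - [0,0,0,0,0,0,0.75]
    - [0,0,0,0,0,0,0.75]
    - [0,0,0,0,0,-40,0.75]
    - [0,0,0,0,0,-45,0.5]
    - [0,0,0,0,0,-45,0]

```text
clock: 15.35
ee_pos: [0.381, -0.3469, 0.1804]
ee_rot: [0.745, 0.667, -0.0, 0.0]
wrist_force: [0.6, 0.1, 0.9]
grip_width: 0.583
```

carry_out:
  increments:
    - [0,0,0,0,40,-40,0]
    - [0,0,0,0,40,-40,0]
    - [0,0,0,0,0,0,0]

```text
clock: 15.65
ee_pos: [0.4581, -0.3552, 0.2558]
ee_rot: [0.743, 0.669, 0.002, 0.006]
wrist_force: [0.8, 0.4, 0.3]
grip_width: 1.004
```

Run:
```python
from h import *
go(.5,-.36,.25,83.7)
c,im=snap("wrist")
cv2.imwrite("pics/w4.png",cv2.resize(im,None,fx=1.5,fy=1.5))
```

```text
t=15.7 pos [ 0.4581 -0.3552  0.2558] psi 83.95 tilt [ 0.0116 -0.0066] q1,7 [1.1  0.43] gw 1.004
  shift [-0.4 42.1  6.3] = 2 x [-0.18 21.05  3.15]
  turn rotvec [0.0123 0.0053 0.0044]  z-only 0.0043 = 1 x 0.0043
```

View pics/w4.png

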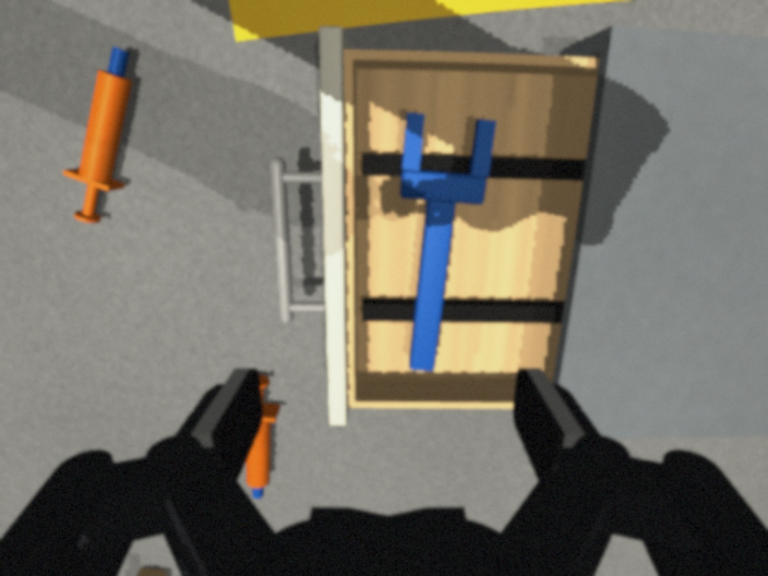

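Drawer is open. The wrench has its head towards +y: jaw tips at (415,115) and (485,120), handle end at (423,370). I'll settle the arm and segment the wrench to get its pose.

carry_out:
  increments:
    - [0,0,0,0,0,0,0]
    - [0,0,0,0,0,0,0]

```text
clock: 15.9
ee_pos: [0.4497, -0.3545, 0.2478]
ee_rot: [0.745, 0.667, -0.001, -0.001]
wrist_force: [0.4, 0.4, -0.1]
grip_width: 0.998
```

```bash
cat > wr.py <<'E'
from h import *
def wrench(z=.048, box=(230,60,345,255)):
    c,im=snap("wrist")
    hsv=cv2.cvtColor(im,cv2.COLOR_BGR2HSV)
    m=((hsv[...,0]>100)&(hsv[...,0]<130)&(hsv[...,1]>120)).astype(np.uint8)
    k=np.zeros_like(m);x0,y0,x1,y1=box;k[y0:y1,x0:x1]=1;m*=k
    n,l,st,_=cv2.connectedComponentsWithStats(m);i=1+st[1:,4].argmax();print("blob",st[i])
    ys,xs=np.nonzero(l==i);w=p2w(c,np.c_[xs,ys],z)[:,:2]
    # handle axis: principal axis of the tail part, iterated
    d=np.linalg.svd(w-w.mean(0),full_matrices=False)[2][0]
    if np.sum(((w-w.mean(0))@d)**3)>0: d=-d   # thin tail is long: skew towards tail
    for _ in range(4):
        t=w@d;e=np.percentile(t,.5);h=w[(t>e+.005)&(t<e+.12)]
        v=np.linalg.svd(h-h.mean(0),full_matrices=False)[2][0];d=v*np.sign(v@d)
    t=w@d;e=t.min();q=h.mean(0)
    o=q+d*(e+.085-q@d)
    print("length",np.ptp(t),"dir",np.degrees(np.arctan2(d[1],d[0])),"origin",o,"origin by jaw end",q+d*(t.max()-.12-q@d))
    return o,d
E
python3 - <<'E'
from wr import *
go(.458,-.3555,.25,83.7)
wrench()
c=vision.calibration("wrist");print("floor corners (z=.063)",p2w(c,[(a/1.5,b/1.5) for a,b in[(345,52),(597,57),(560,405),(352,405)]],.063))
E
```

```text
t=15.9 pos [ 0.4497 -0.3545  0.2478] psi 83.66 tilt [-0.0026  0.001 ] q1,7 [1.11 0.43] gw 0.998
  shift [-0.1  8.3 -2.2] = 1 x [-0.12  8.31 -2.23]
  turn rotvec [-0.0027 -0.0007 -0.0007]  z-only -0.0007 = 1 x -0.0007
blob [ 277   76   65  175 4056]
length 0.20143197130139714 dir 79.2302003939501 origin [ 0.49382341 -0.37917092] origin by jaw end [ 0.49315667 -0.3826761 ]
floor corners (z=.063) [[ 0.43764987 -0.21670828  0.063     ]
 [ 0.59908268 -0.2360786   0.063     ]
 [ 0.576533   -0.49377447  0.063     ]
 [ 0.40722761 -0.47444391  0.063     ]]
```

Run:
```python
from h import *
go(.4935,-.3805,.046,79.2)
```

```text
t=15.9 pos [ 0.4497 -0.3545  0.2478] psi 83.65 tilt [-0.0025  0.001 ] q1,7 [1.11 0.43] gw 0.997
  shift [-21.2  46.9 201.7] = 6 x [-3.53  7.82 33.61]
  turn rotvec [-0.0026 -0.0007  0.0777]  z-only 0.0777 = 1 x 0.0777
```

carry_out:
  increments:
    - [0,0,0,-10,23,0,0.4]
    - [0,0,0,-11,24,0,0.4]
    - [-0.0025,0,0.0777,0,0,40,0.4]
    - [0,0,0,0,0,40,0.4]
    - [0,0,0,0,0,40,0.4]

```text
clock: 16.45
ee_pos: [0.4947, -0.3806, 0.1271]
ee_rot: [0.77, 0.638, 0.0, 0.001]
wrist_force: [0.1, 0.6, 0.5]
grip_width: 0.6
```

carry_out:
  increments:
    - [0,0,0,0,0,40,0.4]
    - [0,0,0,0,0,20,0.4]
    - [0,0,0,0,0,21,0.4]
    - [0,0,0,0,0,0,0.4]
    - [0,0,0,0,0,0,0.4]

```text
clock: 16.95
ee_pos: [0.4953, -0.3804, 0.0479]
ee_rot: [0.77, 0.638, 0.001, 0.0]
wrist_force: [-0.2, 0.2, 0.3]
grip_width: 0.602
```

Run:
```python
from h import *
go(.4935,-.3805,.046,79.2)
print(get_state()["wrist_force"])
```

```text
t=16.9 pos [ 0.4953 -0.3804  0.0479] psi 79.24 tilt [0.0012 0.0003] q1,7 [1.01 0.23] gw 0.602
  shift [-0.4 -1.8  1.9] = 1 x [-0.41 -1.75  1.9 ]
  turn rotvec [ 0.0011 -0.0005  0.0007]  z-only 0.0007 = 1 x 0.0007
[-0.23507365  0.24210642  0.30809219]
```

carry_out:
  increments:
    - [0,0,0,0,0,0,0.6]
    - [0,0,0,0,0,0,0.8]
    - [0,0,0,0,0,0,0.9]
    - [0,0,0,0,0,0,0.9]
    - [0,0,0,0,0,0,0.9]

```text
clock: 17.45
ee_pos: [0.497, -0.3812, 0.05]
ee_rot: [0.77, 0.638, 0.001, 0.002]
wrist_force: [-0.7, 0.3, 6.8]
grip_width: 0.237
```

carry_out:
  increments:
    - [0,0,0,0,0,-20,0.9]
    - [0,0,0,0,0,-40,0.9]
    - [0,0,0,0,0,-40,0.9]
    - [0,0,0,0,0,-40,0.9]
    - [0,0,0,0,0,-40,0.9]

```text
clock: 17.95
ee_pos: [0.4953, -0.38, 0.2296]
ee_rot: [0.77, 0.638, 0.001, 0.001]
wrist_force: [0.3, -1.8, -2.3]
grip_width: 0.239
```

Run:
```python
from h import *
go(.4935,-.3805,.25,79.2)
print(get_state()["wrist_force"],get_state()["wrist_torque"])
c,im=snap("wrist")
cv2.imwrite("pics/w5.png",cv2.resize(im,None,fx=1.3,fy=1.3))
```

```text
t=17.9 pos [ 0.4953 -0.38    0.2296] psi 79.28 tilt [ 0.002  -0.0003] q1,7 [1.05 0.3 ] gw 0.239
  shift [ -0.8  -1.6 -20.4] = 1 x [ -0.78  -1.64 -20.41]
  turn rotvec [ 0.002  -0.      0.0014]  z-only 0.0014 = 1 x 0.0014
[ 0.34900588 -1.84460629 -2.34404491] [-0.05925024 -0.07835173 -0.05764773]
```

View pics/w5.png

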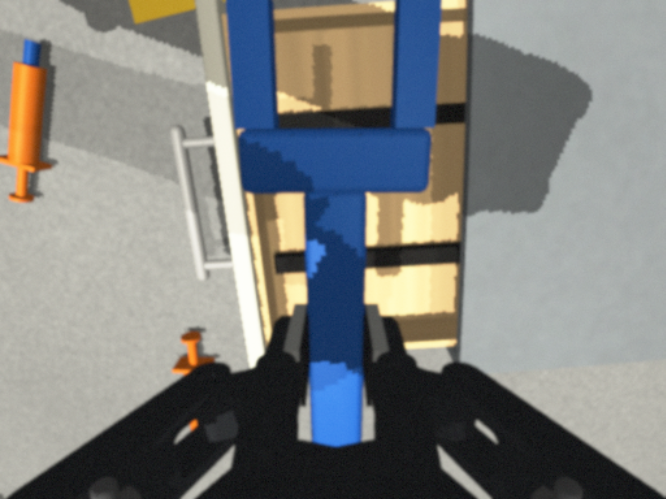

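Run:
```python
from h import *
np.set_printoptions(precision=4,suppress=True)
s=get_state();c=vision.calibration("wrist");M=R.from_quat(s["ee_rot"]).as_matrix()
w=p2w(c,[(p[0]/1.3,p[1]/1.3) for p in[(275,127),(395,127),(243,191),(428,191),(335,440),(275,20),(395,20),(308,260),(364,260)]],s["ee_pos"][2]-.002)
print((w-s["ee_pos"])@M*1000)
```

```text
[[ 79.2095 -18.8994   1.3236]
 [ 79.198   19.3911   1.7882]
 [ 58.6949 -30.5746   1.2978]
 [ 58.5726  31.4778   2.0513]
 [-48.331    0.1369   2.2748]
 [110.0375 -17.6019   1.1653]
 [110.1173  18.1182   1.5982]
 [ 34.0086  -9.3735   1.6944]
 [ 33.9286  10.4783   1.9357]]
```

Wrench is held square to the tool: slot floor at +79 mm, lateral offset 0.3 mm. I'll hover with the jaw above the nut.

Run:
```python
from h import *
go(.6523,-.05,.235,112)
```

```text
t=18.0 pos [ 0.4983 -0.3818  0.2376] psi 79.27 tilt [ 0.0109 -0.0078] q1,7 [1.05 0.3 ] gw 0.238
  shift [354.7  89.5   1.7] = 10 x [35.47  8.95  0.17]
  turn rotvec [ 0.0102  0.009  -0.5712]  z-only -0.5713 = 5 x -0.1143
```

carry_out:
  increments:
    - [0,0,0,18,4,0,0.9]
    - [0,0,0,35,9,0,0.9]
    - [0,0,0,35,9,0,0.9]
    - [0,0,0,35,9,0,0.9]
    - [0,0,0,35,9,0,0.9]

```text
clock: 18.5
ee_pos: [0.5641, -0.2295, 0.2265]
ee_rot: [0.77, 0.638, 0.0, -0.001]
wrist_force: [0.2, -0.1, -0.9]
grip_width: 0.241
```

carry_out:
  increments:
    - [0,0,0,35,9,0,0.9]
    - [0,0,0,35,9,0,0.9]
    - [0,0,0,35,9,0,0.9]
    - [0,0,0,35,9,0,0.9]
    - [0,0,0,35,9,0,0.9]

```text
clock: 19.0
ee_pos: [0.6406, -0.0661, 0.2265]
ee_rot: [0.77, 0.638, -0.0, -0.0]
wrist_force: [1.2, 0.1, -1.9]
grip_width: 0.236
```

carry_out:
  increments:
    - [0,0,-0.114,18,4,0,0.9]
    - [0,0,-0.114,0,0,0,0.9]
    - [0,0,-0.114,0,0,0,0.9]
    - [0,0,-0.114,0,0,0,0.9]
    - [0,0,-0.114,0,0,0,0.9]

```text
clock: 19.5
ee_pos: [0.6473, -0.0504, 0.2264]
ee_rot: [0.557, 0.831, -0.0, -0.0]
wrist_force: [-0.2, -0.0, -1.7]
grip_width: 0.239
```

carry_out:
  increments:
    - [0,0,0,0,0,0,0.9]
    - [0,0,0,0,0,0,0.9]

```text
clock: 19.7
ee_pos: [0.6478, -0.0512, 0.2272]
ee_rot: [0.56, 0.828, 0.0, 0.0]
wrist_force: [-0.5, -0.1, -2.7]
grip_width: 0.236
```

Run:
```python
from h import *
go(.6523,-.05,.235,112)
c,im=snap("wrist"); print(w2p(c,[[.6148,.0427,.123],[.6148,.0427,.075]])*1.5)
cv2.imwrite("pics/w6.png",cv2.resize(im,None,fx=1.5,fy=1.5)); np.savez("w6.npz",**c)
```

```text
t=19.7 pos [ 0.6478 -0.0512  0.2272] psi 111.83 tilt [0.0004 0.0003] q1,7 [0.62 0.21] gw 0.236
  shift [-0.6  4.7 -7.8] = 1 x [-0.58  4.65 -7.83]
  turn rotvec [ 0.0005 -0.0001 -0.003 ]  z-only -0.003 = 1 x -0.003
[[394.75323789 100.19507302]
 [393.43390941 107.3548982 ]]
```

View pics/w6.png

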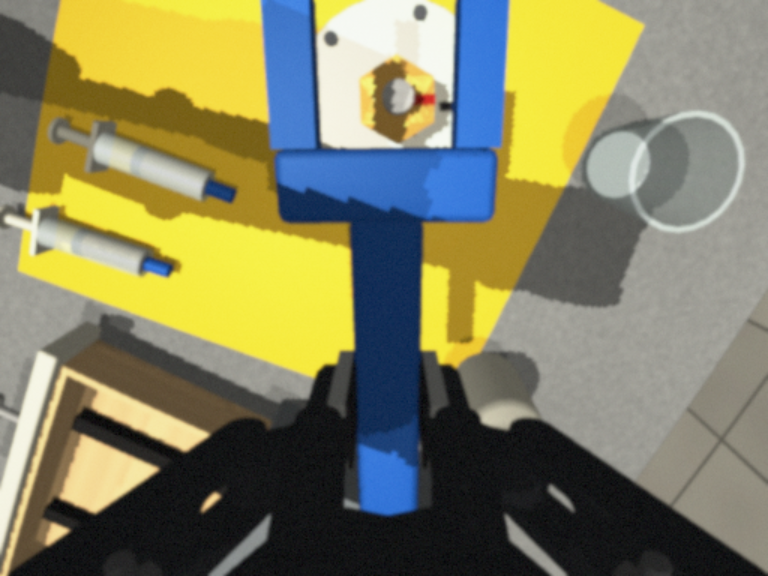

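The hover view shows the stripe (427,100) in line with the black mark (447,105), so the nut is finger-tight. The nut's flats are parallel to the jaw prongs (317 and 455). I'll lower to just above the nut and check the lateral fit there.

Run:
```python
from h import *
go(.6544,-.0558,.143,112)
```

```text
t=19.8 pos [ 0.648  -0.0514  0.2275] psi 111.84 tilt [ 0.0009 -0.    ] q1,7 [0.62 0.21] gw 0.237
  shift [-6.5  4.3 84.5] = 3 x [-2.15  1.42 28.17]
  turn rotvec [ 0.0009  0.0004 -0.0028]  z-only -0.0028 = 1 x -0.0028
```

carry_out:
  increments:
    - [0,0,-0.003,-6.5,4.3,0,0.9]
    - [0,0,0,0,0,28,0.9]
    - [0,0,0,0,0,28,0.9]
    - [0,0,0,0,0,28,0.9]
    - [0,0,0,0,0,0,0.9]

```text
clock: 20.25
ee_pos: [0.6526, -0.0573, 0.1399]
ee_rot: [0.559, 0.829, -0.001, -0.002]
wrist_force: [-0.4, -0.9, -2.3]
grip_width: 0.235
```

carry_out:
  increments:
    - [0,0,0,0,0,0,0.9]
    - [0,0,0,0,0,0,0.9]

```text
clock: 20.45
ee_pos: [0.6565, -0.0564, 0.1465]
ee_rot: [0.559, 0.829, 0.001, 0.002]
wrist_force: [-0.1, 0.4, -1.5]
grip_width: 0.239
```

Run:
```python
from h import *
go(.6544,-.0558,.143,112)
c,im=snap("wrist"); print(w2p(c,[[.615,.0426,.123]]))
cv2.imwrite("pics/w7.png",cv2.resize(im[0:130,160:360],None,fx=4,fy=4,interpolation=2)); np.savez("w7.npz",**c)
```

```text
t=20.4 pos [ 0.6565 -0.0564  0.1465] psi 112.08 tilt [ 0.0055 -0.0006] q1,7 [0.61 0.18] gw 0.239
  shift [ 1.3 -1.7  3.5] = 1 x [ 1.35 -1.72  3.48]
  turn rotvec [0.0049 0.0026 0.0014]  z-only 0.0014 = 1 x 0.0014
[[253.84271653  32.89632449]]
```

View pics/w7.png

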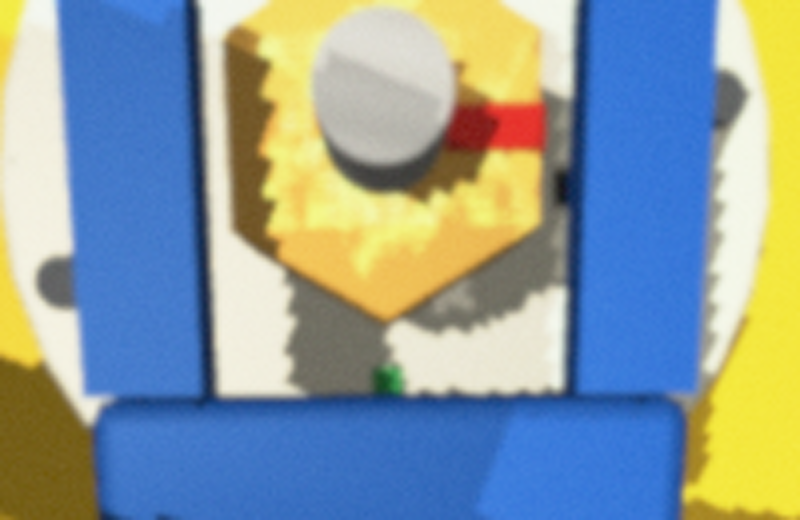

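carry_out:
  increments:
    - [0,0,0,0,0,0,0.9]
    - [0,0,0,0,0,0,0.9]
    - [0,0,0,0,0,0,0.9]
    - [0,0,0,0,0,0,0.9]
    - [0,0,0,0,0,0,0.9]

```text
clock: 21.0
ee_pos: [0.6551, -0.0566, 0.1445]
ee_rot: [0.558, 0.83, 0.0, 0.001]
wrist_force: [-0.4, 0.0, -0.9]
grip_width: 0.245
```

```bash
cat > lat.py <<'E'
from h import *
go(.6544,-.0558,.143,112)
c,im=snap("wrist")
for r in (44,50,54):
    h=cv2.cvtColor(im[r-1:r+2].mean(0,keepdims=True).astype(np.uint8),cv2.COLOR_BGR2HSV)[0]
    print(r,"".join("B" if 95<a<135 and s>110 else "n" if (s>90 and a<40) else "." for a,s,v in h[170:350]))
E
python3 lat.py
```

```text
t=21.0 pos [ 0.6551 -0.0566  0.1445] psi 112.10 tilt [ 0.0024 -0.0005] q1,7 [0.61 0.18] gw 0.245
  shift [ 1.  -0.3  1.5] = 1 x [ 0.98 -0.35  1.5 ]
  turn rotvec [0.002  0.0014 0.0017]  z-only 0.0017 = 1 x 0.0017
44 ........BBBBBBBBBBBBBBBBBBBBBBBBBBBBBBBB...........nnnnnnnnnnnnnnnnnnnnnn.nnnnn....................nnnnnnnnnnnnnnnnnnnnnnnnnnnnnn....BBBBBBBBBBBBBBBBBBBBBBBBBBBBBBBBBBB............
50 ........BBBBBBBBBBBBBBBBBBBBBBBBBBBBBBBBB..........nnnnnnnnnnnnnnnnnnnnnnn..nnnnnnnnnnnnnnnnnnnnnnnnnnnnnnnnnnnnnnnnnnnnnnnnnnnnn...BBBBBBBBBBBBBBBBBBBBBBBBBBBBBBBBBBB.............
54 ........BBBBBBBBBBBBBBBBBBBBBBBBBBBBBBBBB..........nnnnnnnnnnnnnnnnnnnnnnnnnnnnnnnnnnnnnnnnnnnnnnnnnnnnnnnnnnnnnnnnnnnnnnnnnnnnnn....BBBBBBBBBBBBBBBBBBBBBBBBBBBBBBBBBB.............
```

carry_out:
  increments:
    - [0,0,0,0,1.6,0,0.9]
    - [0,0,0,0,0,0,0.9]
    - [0,0,0,0,0,0,0.9]
    - [0,0,0,0,0,0,0.9]
    - [0,0,0,0,0,0,0.9]

```text
clock: 21.55
ee_pos: [0.6566, -0.0559, 0.1444]
ee_rot: [0.558, 0.83, 0.0, 0.001]
wrist_force: [0.2, 0.2, -1.6]
grip_width: 0.242
```

```bash
python3 lat.py
```

```text
t=21.6 pos [ 0.6566 -0.0559  0.1444] psi 112.10 tilt [ 0.0024 -0.0004] q1,7 [0.61 0.18] gw 0.242
  shift [ 0.9 -2.   1.4] = 1 x [ 0.92 -1.99  1.44]
  turn rotvec [0.0021 0.0013 0.0018]  z-only 0.0018 = 1 x 0.0018
44 ........BBBBBBBBBBBBBBBBBBBBBBBBBBBBBBBB.......nnnnnnnnnnnnnnnnnnnnnnnnnnnn....................nnnnnnnnnnnnnnnnnnnnnnnnnnnnnnn......BBBBBBBBBBBBBBBBBBBBBBBBBBBBBBBBBBB.............
50 ........BBBBBBBBBBBBBBBBBBBBBBBBBBBBBBBBB......nnnnnnnnnnnnnnnnnnnnnnnnnnnnnnnnnnnnnnnnnnnnnnnnnnnnnnnnnnnnnnnnnnnnnnnnnnnnnnn.....BBBBBBBBBBBBBBBBBBBBBBBBBBBBBBBBBBBB.............
54 ........BBBBBBBBBBBBBBBBBBBBBBBBBBBBBBBBB.......nnnnnnnnnnnnnnnnnnnnnnnnnnnnnnnnnnnnnnnnnnnnnnnnnnnnnnnnnnnnnnnnnnnnnnnnnnnnnn.......BBBBBBBBBBBBBBBBBBBBBBBBBBBBBBBBBB.............
```

carry_out:
  increments:
    - [0,0,0,0,0,8,0.9]
    - [0,0,0,0,0,6,0.9]
    - [0,0,0,0,0,4,0.9]
    - [0,0,0,0,0,0,0.9]

```text
clock: 22.0
ee_pos: [0.6559, -0.056, 0.1252]
ee_rot: [0.558, 0.83, 0.0, 0.0]
wrist_force: [-0.2, 0.2, -2.4]
grip_width: 0.239
```

carry_out:
  increments:
    - [0,0,0,0,0,5,0.9]
    - [0,0,0,0,0,4,0.9]
    - [0,0,0,0,0,0,0.9]
    - [0,0,0,0,0,0,0.9]

```text
clock: 22.4
ee_pos: [0.6566, -0.0559, 0.1174]
ee_rot: [0.558, 0.83, 0.0, 0.001]
wrist_force: [-0.0, -0.2, -1.8]
grip_width: 0.236
```

```bash
python3 lat.py|head -3; python3 t.py|tail -1
```

```text
t=22.4 pos [ 0.6566 -0.0559  0.1174] psi 112.10 tilt [ 0.0023 -0.0004] q1,7 [0.6  0.17] gw 0.236
  shift [  0.9  -2.  -25.6] = 1 x [  0.91  -1.98 -25.63]
  turn rotvec [0.002  0.0013 0.0018]  z-only 0.0018 = 1 x 0.0018
[-0.023 -0.031 -0.001] [ 0.023 -0.019 -0.   ] 0.1704
```

carry_out:
  increments:
    - [0,0,0,2.5,0,0,0.9]
    - [0,0,0,2.5,0,0,0.9]
    - [0,0,0.1,0.5,-10.2,0,0.9]
    - [0,0,0.1,0.5,-10.2,0,0.9]
    - [0,0,0,0,0,0,0.9]

```text
clock: 22.95
ee_pos: [0.6344, -0.0573, 0.1176]
ee_rot: [0.639, 0.769, 0.0, 0.001]
wrist_force: [-1.1, 0.1, -1.7]
grip_width: 0.237
```

```bash
cat > ax.py <<'E'
from h import *
s=get_state();M=R.from_quat(s["ee_rot"]).as_matrix()
print("t %.1f"%s["clock"],s["ee_pos"].round(4),"psi %.2f"%np.degrees(np.arctan2(M[1,0],M[0,0])),"axis@102",(s["ee_pos"]+.102*M[:,0]).round(4),"tool force",(M.T@s["wrist_force"]).round(1),"T",s["wrist_torque"].round(2),"q7 %.2f"%s["q"][6],"gw %.3f"%s["grip_width"])
E
python3 ax.py
```

```text
t 22.9 [ 0.6344 -0.0573  0.1176] psi 100.60 axis@102 [0.6157 0.0429 0.1174] tool force [ 0.3 -1.1  1.7] T [-0.12  0.21 -0.  ] q7 -0.01 gw 0.237
```

carry_out:
  increments:
    - [0,0,0.1,0.5,-10.2,0,0.9]
    - [0,0,0.1,0.5,-10.2,0,0.9]
    - [0,0,0,0,0,0,0.9]

```text
clock: 23.25
ee_pos: [0.6154, -0.0577, 0.118]
ee_rot: [0.711, 0.703, 0.001, 0.002]
wrist_force: [2.1, 1.8, -2.7]
grip_width: 0.238
```

```bash
python3 ax.py
```

```text
t 23.2 [ 0.6154 -0.0577  0.118 ] psi 89.42 axis@102 [0.6165 0.0443 0.1179] tool force [1.9 2.  2.7] T [ 0.18 -0.23  0.49] q7 -0.18 gw 0.238
```

carry_out:
  increments:
    - [0,0,0.1,0.5,-10.2,0,0.9]
    - [0,0,0.1,0.5,-10.2,0,0.9]
    - [0,0,0.1,0.5,-10.2,0,0.9]
    - [0,0,0.1,0.5,-10.2,0,0.9]
    - [0,0,0,0,0,0,0.9]

```text
clock: 23.75
ee_pos: [0.5761, -0.0498, 0.1179]
ee_rot: [0.836, 0.548, 0.002, 0.002]
wrist_force: [2.5, 0.8, -3.1]
grip_width: 0.239
```

```bash
python3 ax.py
```

```text
t 23.8 [ 0.5761 -0.0498  0.1179] psi 66.52 axis@102 [0.6168 0.0437 0.1179] tool force [1.7 1.9 3.1] T [-0.06 -0.39  0.37] q7 -0.54 gw 0.239
```

carry_out:
  increments:
    - [0,0,0.1,0.5,-10.2,0,0.9]
    - [0,0,0.1,0.5,-10.2,0,0.9]
    - [0,0,0.1,0.5,-10.2,0,0.9]
    - [0,0,0.1,0.5,-10.2,0,0.9]
    - [0,0,0.1,0.5,-10.2,0,0.9]

```text
clock: 24.25
ee_pos: [0.5367, -0.02, 0.1176]
ee_rot: [0.946, 0.323, 0.002, 0.002]
wrist_force: [3.6, -2.6, -3.9]
grip_width: 0.241
```

carry_out:
  increments:
    - [0,0,0.1,0.5,-10.2,0,0.9]
    - [0,0,0.1,0.5,-10.2,0,0.9]
    - [0,0,0,0,0,0,0.9]
    - [0,0,0,0,0,0,0.9]

```text
clock: 24.65
ee_pos: [0.5257, -0.0029, 0.1174]
ee_rot: [0.974, 0.229, 0.002, 0.001]
wrist_force: [2.6, -2.9, -2.6]
grip_width: 0.239
```

```bash
python3 ax.py
python3 - <<'E'
from h import *
c,im=snap("wrist"); print(w2p(c,[[.6155,.043,.123]]))
cv2.imwrite("pics/w8.png",cv2.resize(im[0:130,160:360],None,fx=4,fy=4,interpolation=2)); np.savez("w8.npz",**c)
E
```

```text
t 24.6 [ 0.5257 -0.0029  0.1174] psi 26.42 axis@102 [0.6171 0.0425 0.1177] tool force [1.  3.8 2.6] T [-0.73 -0.49  0.26] q7 -1.26 gw 0.239
[[255.81235724  38.10072222]]
```

View pics/w8.png

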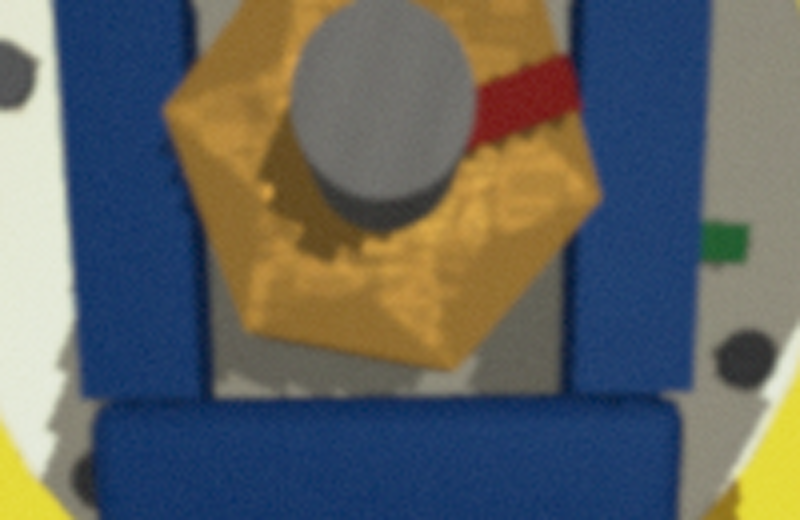

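```bash
cat > st.py <<'E'
from h import *
def ang(a,b): return np.degrees(np.arctan2(b[1]-a[1],b[0]-a[0]))
E
python3 - <<'E'
from st import *
np.set_printoptions(precision=4,suppress=True)
c=dict(np.load("w8.npz")); f=lambda x,y:(160+x/4,y/4)
P=lambda l,z:p2w(c,[f(*a) for a in l],z)
a=P([(476,120),(575,83)],.123);print("stripe",ang(*a))
k=P([(165,110),(600,195),(245,330),(452,370)],.123);print(k,"LR",ang(k[0],k[1]),np.linalg.norm(k[1]-k[0]),"bottom edge",ang(k[2],k[3]),np.linalg.norm(k[3]-k[2]))
g=P([(725,242)],.075)[0];print("green",g,ang(np.array([.6155,.043]),g))
w=P([(200,200),(575,200),(205,390),(570,390)],.115);print("slot",np.linalg.norm(w[1]-w[0]),np.linalg.norm(w[3]-w[2]))
E
```

```text
stripe -44.12144651042866
[[0.6099 0.0627 0.123 ]
 [0.6213 0.0231 0.123 ]
 [0.5954 0.048  0.123 ]
 [0.601  0.0283 0.123 ]] LR -73.85434427046309 0.04124327838665733 bottom edge -74.1466333407473 0.02041620724890687
green [0.6332 0.0013 0.075 ] -66.97456876714128
slot 0.037654571557748755 0.0381723929889214
```

Stripe is at -44° and the green mark at -67°, so about 23° remain. Continuing.

carry_out:
  increments:
    - [0,0,0.1,0.5,-10.2,0,0.9]
    - [0,0,0.1,0.5,-10.2,0,0.9]
    - [0,0,0.1,0.5,-10.2,0,0.9]
    - [0,0,0,0,0,0,0.9]
    - [0,0,0,0,0,0,0.9]

```text
clock: 25.2
ee_pos: [0.5161, 0.026, 0.1173]
ee_rot: [0.997, 0.08, 0.002, 0.001]
wrist_force: [3.0, -3.7, -3.3]
grip_width: 0.243
```

```bash
python3 ax.py
cat >> st.py <<'E'
def stripe(z=.123):
    c,im=snap("wrist"); hsv=cv2.cvtColor(im,cv2.COLOR_BGR2HSV).astype(int)
    m=((hsv[...,0]<6)|(hsv[...,0]>173))&(hsv[...,1]>150)
    p=w2p(c,[[.616,.043,z]])[0]; yy,xx=np.nonzero(m); k=np.hypot(xx-p[0],yy-p[1])<40
    w=p2w(c,np.c_[xx,yy][k],z); q=w.mean(0)
    r=np.hypot(*(w-[.616,.043,z])[:,:2].T)
    w=w[r<.0185];v=np.linalg.svd((w-w.mean(0))[:,:2],full_matrices=False)[2][0]
    v*=np.sign(v@(w.mean(0)-[.616,.043,z])[:2])
    print("stripe px",k.sum(),"dir",np.degrees(np.arctan2(v[1],v[0])),"by centre",ang([.616,.043],w.mean(0)))
    return im
E
python3 - <<'E'
from st import *
cv2.imwrite("pics/w9.png",cv2.resize(stripe()[0:130,160:360],None,fx=4,fy=4,interpolation=2)); np.savez("w9.npz",**vision.calibration("wrist"))
E
```

```text
t 25.2 [0.5161 0.026  0.1173] psi 9.12 axis@102 [0.6168 0.0422 0.1176] tool force [2.4 4.1 3.3] T [-0.95 -0.47  0.15] q7 -1.61 gw 0.243
stripe px 201 dir -45.743154751295386 by centre -64.08143176450773
```

View pics/w9.png

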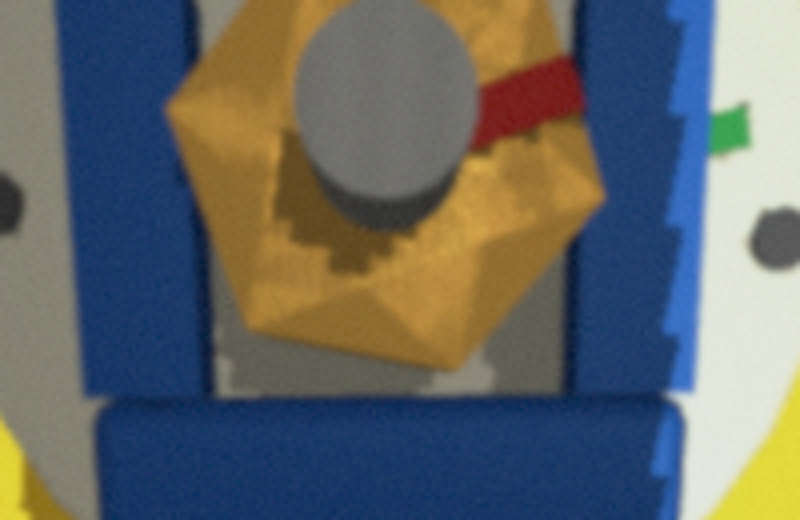

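carry_out:
  increments:
    - [0,0,0.05,0.1,-5.1,0,0.9]
    - [0,0,0.05,0.1,-5.1,0,0.9]
    - [0,0,0,0,0,0,0.9]
    - [0,0,0,0,0,0,0.9]

```text
clock: 25.65
ee_pos: [0.515, 0.0358, 0.1172]
ee_rot: [1.0, 0.03, 0.001, 0.001]
wrist_force: [2.4, -4.6, -1.6]
grip_width: 0.239
```

```bash
python3 ax.py
python3 - <<'E'
from st import *
c,im=snap("wrist");np.savez("w10.npz",im=im,**c)
h=cv2.cvtColor(im,cv2.COLOR_BGR2HSV).astype(int)
g=(h[...,0]>45)&(h[...,0]<80)&(h[...,1]>100);yy,xx=np.nonzero(g);print("green px",len(xx),xx.mean(),yy.mean())
w=p2w(c,[(xx.mean(),yy.mean())],.075)[0];print("green ang",w,ang([.6155,.043],w),ang([.6165,.043],w))
r=((h[...,0]<6)|(h[...,0]>173))&(h[...,1]>150);yy,xx=np.nonzero(r);k=(yy<60)&(xx>260)&(xx<320);xx=xx[k];yy=yy[k]
print("red",len(xx),xx.min(),xx.max(),yy.min(),yy.max())
for x in range(xx.min(),xx.max()+1,4): print(x,yy[xx==x].mean(),end="; ")
p=[(x,yy[xx==x].mean()) for x in range(xx.min()+4,xx.max()-2)]
w=p2w(c,p,.123);v=np.polyfit(w[:,1],w[:,0],1);print("\nstripe",np.degrees(np.arctan2(-1,-v[0])))
E
```

```text
t 25.6 [0.515  0.0358 0.1172] psi 3.40 axis@102 [0.6168 0.0418 0.1175] tool force [2.1 4.7 1.6] T [-1.01 -0.47  0.28] q7 -1.73 gw 0.239
green px 1187 250.12047177759055 327.04043807919123
green ang [0.43671234 0.03733009 0.075     ] -178.18358228829894 -178.193678704544
red 333 278 304 14 35
278 34.5; 282 27.5; 286 25.5; 290 24.0; 294 22.5; 298 21.5; 302 20.5; 
stripe -66.21178122576057
```

Run:
```python
from st import *
d=dict(np.load("w10.npz"));im=d.pop("im");c=d
h=cv2.cvtColor(im,cv2.COLOR_BGR2HSV).astype(int)
g=(h[...,0]>45)&(h[...,0]<85)&(h[...,1]>100);g[80:]=0;yy,xx=np.nonzero(g);print(len(xx),xx.mean(),yy.mean())
w=p2w(c,[(xx.mean(),yy.mean())],.075)[0];print("green",w,ang([.6155,.043],w),ang([.617,.043],w))
r=((h[...,0]<6)|(h[...,0]>173))&(h[...,1]>150);yy,xx=np.nonzero(r);k=(yy<40)&(xx>280)&(xx<310)
w=p2w(c,[(xx[k].mean(),yy[k].mean())],.123)[0]
# corners via brass mask centre is uncertain; tube: report stripe centroid about possible axes
for a in([.6155,.043],[.6165,.043],[.6165,.042]):print("stripe about",a,ang(a,w))
c9=dict(np.load("w9.npz"));w=p2w(c9,[(342,32)],.075)[0];print("w9 green",w,ang([.6155,.043],w))
k=p2w(c9,[(160+x/4,y/4) for x,y in[(165,110),(603,196),(247,330),(455,371)]],.123);print("w9 corner dirs+30",ang(k[0],k[1])+30,ang(k[2],k[3])+30,"centre",k[:2].mean(0))
```

```text
56 340.5 22.892857142857142
green [0.63351914 0.00064548 0.075     ] -66.9533533795698 -68.6931904426483
stripe about [0.6155, 0.043] -66.47903061770847
stripe about [0.6165, 0.043] -70.33528128106926
stripe about [0.6165, 0.042] -68.81650128503082
w9 green [0.63354712 0.0010947  0.075     ] -66.70017136368295
w9 corner dirs+30 -61.21370345971316 -61.655090472078655 centre [0.61543473 0.04300752 0.123     ]
```

The stripe (-67.1°) and green mark (-66.9°) agree, so the quarter turn is done. I'll back off the slack, recentre and withdraw.

carry_out:
  increments:
    - [0,0,-0.1,0.5,10.2,0,0.9]
    - [0,0,-0.1,0.5,10.2,0,0.9]
    - [0,0,-0.08,0.3,8.2,0,0.9]
    - [0,0,0,0,0,0,0.9]
    - [0,0,0,0,0,0,0.9]

```text
clock: 26.2
ee_pos: [0.5204, 0.0095, 0.1173]
ee_rot: [0.986, 0.167, 0.002, 0.0]
wrist_force: [4.5, -2.6, -1.9]
grip_width: 0.241
```

```bash
python3 ax.py; python3 lat.py | tail -3
```

```text
t 26.2 [0.5204 0.0095 0.1173] psi 19.22 axis@102 [0.6167 0.0431 0.1176] tool force [3.4 3.9 1.9] T [-0.43 -0.69 -0.19] q7 -1.40 gw 0.241
44 .........BBBBBBBBBBBBBBBBBBBBBBBBBBBBB.nnnnnnnnnnnnnnnnnnnnnnnnnnnnnnnn..................................nnnnnnnnnnnnnnnnnnnnnnnnnnnnnnnnnnnn.BBBBBBBBBBBBBBBBBBBBBBBBBB............
50 .........BBBBBBBBBBBBBBBBBBBBBBBBBBBBBBB.nnnnnnnnnnnnnnnnnnnnnnnnnnnnnnnnnn..........................nnnnnnnnnnnnnnnnnnnnnnnnnnnnnnnnnnnnnnnnn.BBBBBBBBBBBBBBBBBBBBBBBBB............
54 ..........BBBBBBBBBBBBBBBBBBBBBBBBBBBBBBB..nnnnnnnnnnnnnnnnnnnnnnnnnnnnnnnnnnnn..................nnnnnnnnnnnnnnnnnnnnnnnnnnnnnnnnnnnnnnnnn...BBBBBBBBBBBBBBBBBBBBBBBBBBB............
```

carry_out:
  increments:
    - [0,0,0,0,1,0,0.9]
    - [0,0,0,0,0,0,0.9]
    - [0,0,0,-5,0,0,0.9]
    - [0,0,0,0,0,0,0.9]

```text
clock: 26.65
ee_pos: [0.5199, 0.0092, 0.1188]
ee_rot: [0.986, 0.168, 0.007, -0.0]
wrist_force: [15.2, 3.9, -7.3]
grip_width: 0.24
```

```bash
python3 ax.py; python3 lat.py | tail -2
```

```text
t 26.6 [0.5199 0.0092 0.1188] psi 19.37 axis@102 [0.6161 0.043  0.1202] tool force [15.5  1.4  7.5] T [ 0.59 -2.68 -0.07] q7 -1.39 gw 0.240
50 ...........BBBBBBBBBBBBBBBBBBBBBBBBBBBBBBB.nnnnnnnnnnnnnnnnnnnnnnnnnnnnnnnnn........................nnnnnnnnnnnnnnnnnnnnnnnnnnnnnnnnnnnnnnnn..BBBBBBBBBBBBBBBBBBBBBBBBB.............
54 ...........BBBBBBBBBBBBBBBBBBBBBBBBBBBBBBBB.nnnnnnnnnnnnnnnnnnnnnnnnnnnnnnnnnnnnn..............nnnnnnnnnnnnnnnnnnnnnnnnnnnnnnnnnnnnnnnnnn..BBBBBBBBBBBBBBBBBBBBBBBBBBBB.............
```

Run:
```python
from st import *
c,im=snap("wrist")
cv2.imwrite("pics/w11.png",cv2.resize(im[0:160,140:380],None,fx=3.3,fy=3.3,interpolation=2)); np.savez("w11.npz",**c)
h=cv2.cvtColor(im,cv2.COLOR_BGR2HSV).astype(int)
r=((h[...,0]<6)|(h[...,0]>173))&(h[...,1]>150);r[80:]=0;yy,xx=np.nonzero(r);k=(xx>240)&(xx<330);xx=xx[k];yy=yy[k];print(len(xx),xx.min(),xx.max(),yy.min(),yy.max())
w=p2w(c,[(xx.mean(),yy.mean())],.123)[0];print(w,ang([.6155,.043],w))
```

```text
315 280 305 15 35
[0.62393041 0.03218989 0.123     ] -52.050634701937625
```

View pics/w11.png

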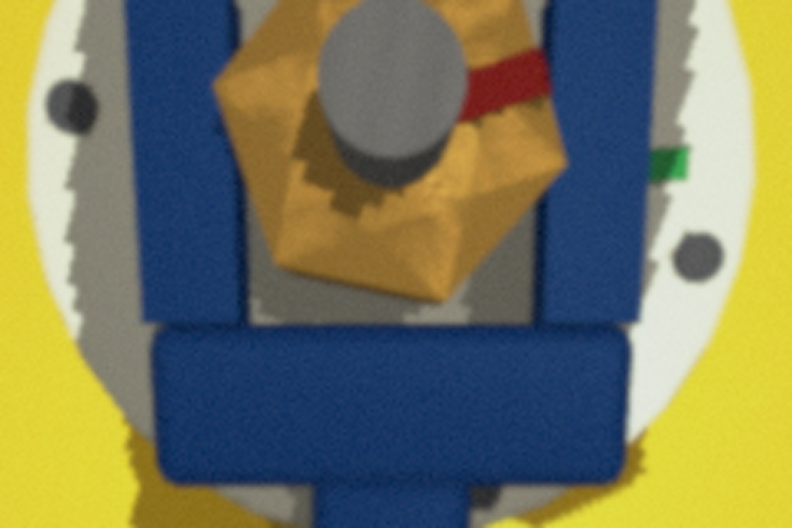

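The nut turned back with the wrench: the corners self-lock in the slot (stripe now about -51°). I'll rock the wrench about its cross axis under a light pull to break the wedge, and then redo the finger run to the stop.

carry_out:
  increments:
    - [0,0.05,0,0,0,5,0.9]
    - [0,-0.05,0,0,0,-5,0.9]
    - [0,-0.05,0,0,0,-5,0.9]
    - [0,0.05,0,0,0,5,0.9]
    - [0,0,0,0,0,0,0.9]

```text
clock: 27.25
ee_pos: [0.5135, 0.0068, 0.1165]
ee_rot: [0.986, 0.168, 0.0, 0.0]
wrist_force: [0.7, -0.6, -1.0]
grip_width: 0.239
```

```bash
cat > sa.py <<'E'
from st import *
c,im=snap("wrist")
h=cv2.cvtColor(im,cv2.COLOR_BGR2HSV).astype(int)
r=((h[...,0]<6)|(h[...,0]>173))&(h[...,1]>150);r[80:]=0;yy,xx=np.nonzero(r);k=(xx>200)&(xx<330);xx=xx[k];yy=yy[k]
w=p2w(c,[(xx.mean(),yy.mean())],.123)[0];print(len(xx),"stripe",w,ang([.6155,.043],w))
E
python3 ax.py; python3 sa.py
```

```text
t 27.2 [0.5135 0.0068 0.1165] psi 19.29 axis@102 [0.6098 0.0405 0.1166] tool force [0.5 0.8 1. ] T [-0.07 -0.13 -0.05] q7 -1.39 gw 0.239
369 stripe [0.62236075 0.03192883 0.123     ] -58.213702986355436
```

The wedge broke: forces are near zero and the tool slid back 6 mm. Withdrawing.

carry_out:
  increments:
    - [0,0,0,-8,0,0,0.9]
    - [0,0,0,-10,0,0,0.9]
    - [0,0,0,-10,0,0,0.9]
    - [0,0,0,-12,0,0,0.9]
    - [0,0,0,0,0,0,0.9]

```text
clock: 27.8
ee_pos: [0.4748, -0.0075, 0.1166]
ee_rot: [0.986, 0.167, -0.0, 0.001]
wrist_force: [-0.5, -0.1, -1.7]
grip_width: 0.235
```

```bash
python3 ax.py
```

```text
t 27.8 [ 0.4748 -0.0075  0.1166] psi 19.22 axis@102 [0.5711 0.0261 0.1165] tool force [-0.5 -0.1  1.7] T [ 0.01  0.07 -0.01] q7 -1.33 gw 0.235
```

carry_out:
  increments:
    - [0,0,0,0,0,-30,0.9]
    - [0,0,0,0,0,-40,0.9]
    - [0,0,0,0,0,-40,0.9]
    - [0,0,0,0,0,-20,0.9]
    - [0,0,-0.1,0,0,0,0.9]

```text
clock: 28.3
ee_pos: [0.4788, -0.0063, 0.2509]
ee_rot: [0.976, 0.217, 0.004, 0.002]
wrist_force: [-0.0, -0.7, -2.0]
grip_width: 0.242
```

carry_out:
  increments:
    - [0,0,-0.14,0,0,0,0.9]
    - [0,0,-0.14,0,0,0,0.9]
    - [0,0,-0.14,0,0,0,0.9]
    - [0,0,-0.14,0,0,0,0.9]
    - [0,0,-0.14,0,0,0,0.9]

```text
clock: 28.8
ee_pos: [0.4767, -0.0064, 0.247]
ee_rot: [0.841, 0.541, 0.001, 0.001]
wrist_force: [0.7, 0.8, -1.4]
grip_width: 0.236
```

carry_out:
  increments:
    - [0,0,-0.14,0,0,0,0.9]
    - [0,0,-0.105,0,0,0,0.9]
    - [0,0,0,0,0,0,0.9]

```text
clock: 29.1
ee_pos: [0.4767, -0.0064, 0.247]
ee_rot: [0.771, 0.637, 0.001, 0.001]
wrist_force: [-0.6, 0.1, -1.7]
grip_width: 0.238
```

Run:
```python
from h import *
go(.4955,-.3805,.25,79.2)
```

```text
t=29.1 pos [ 0.4767 -0.0064  0.247 ] psi 79.17 tilt [ 0.0025 -0.0005] q1,7 [ 0.53 -0.21] gw 0.238
  shift [-363.9   88.7   -2.7] = 10 x [-36.39   8.87  -0.27]
  turn rotvec [ 0.0025  0.     -0.0005]  z-only -0.0005 = 1 x -0.0005
```

carry_out:
  increments:
    - [0,0,0,-18,4.4,0,0.9]
    - [0,0,0,-36,8.8,0,0.9]
    - [0,0,0,-36,8.8,0,0.9]
    - [0,0,0,-36,8.8,0,0.9]
    - [0,0,0,-36,8.8,0,0.9]

```text
clock: 29.6
ee_pos: [0.4851, -0.1745, 0.2472]
ee_rot: [0.772, 0.636, 0.001, 0.001]
wrist_force: [0.5, 0.4, -2.5]
grip_width: 0.243
```

carry_out:
  increments:
    - [0,0,0,-36,8.8,0,0.9]
    - [0,0,0,-36,8.8,0,0.9]
    - [0,0,0,-36,8.8,0,0.9]
    - [0,0,0,-36,8.8,0,0.9]
    - [0,0,0,-36,8.8,0,0.9]

```text
clock: 30.1
ee_pos: [0.4945, -0.3596, 0.2471]
ee_rot: [0.772, 0.636, 0.001, 0.001]
wrist_force: [0.8, -0.0, -1.8]
grip_width: 0.24
```

carry_out:
  increments:
    - [0,0,0,-18,4.4,0,0.9]
    - [0,0,0,0,0,0,0.9]
    - [0,0,0,0,0,0,0.9]
    - [0,0,0,0,0,0,0.9]

```text
clock: 30.5
ee_pos: [0.4963, -0.3744, 0.2473]
ee_rot: [0.77, 0.638, 0.001, 0.001]
wrist_force: [-0.6, -0.1, -2.0]
grip_width: 0.242
```

Run:
```python
from h import *
np.set_printoptions(precision=4,suppress=True)
go(.4965,-.3805,.052,79.2)
# drawer still where it was? rubber rests (black) & box position: compare with picture taken after lifting (w5)
c,im=snap("wrist"); np.savez("w12.npz",im=im,**c)
a=cv2.resize(cv2.imread("pics/w5.png"),(512,384),interpolation=cv2.INTER_AREA)
g=lambda i:np.float32(cv2.cvtColor(i,cv2.COLOR_BGR2GRAY))[90:290,130:185]
print("image shift vs w5 (px)",cv2.phaseCorrelate(g(a),g(im)))
```

```text
t=30.5 pos [ 0.4963 -0.3744  0.2473] psi 79.27 tilt [0.0028 0.0007] q1,7 [0.82 0.36] gw 0.242
  shift [ -6.2   0.8 195.3] = 5 x [-1.24  0.16 39.07]
  turn rotvec [ 0.0026 -0.0012  0.0013]  z-only 0.0013 = 1 x 0.0013
image shift vs w5 (px) ((0.3925616678624557, 0.012726845256040065), 0.3456890500386556)
```

carry_out:
  increments:
    - [0,0,0,-6,0.5,0,0.9]
    - [0,0,0,0,0,40,0.9]
    - [0,0,0,0,0,40,0.9]
    - [0,0,0,0,0,40,0.9]
    - [0,0,0,0,0,40,0.9]

```text
clock: 31.05
ee_pos: [0.4954, -0.3826, 0.0863]
ee_rot: [0.771, 0.637, 0.001, 0.002]
wrist_force: [-0.9, -0.4, -2.2]
grip_width: 0.24
```

carry_out:
  increments:
    - [0,0,0,0,0,20,0.9]
    - [0,0,0,0,0,7,0.9]
    - [0,0,0,0,0,0,0.9]
    - [0,0,0,0,0,0,0.9]

```text
clock: 31.45
ee_pos: [0.4964, -0.3834, 0.062]
ee_rot: [0.771, 0.637, 0.001, 0.002]
wrist_force: [-0.5, -0.5, -1.1]
grip_width: 0.24
```

```bash
python3 ax.py
```

```text
t 31.4 [ 0.4964 -0.3834  0.062 ] psi 79.16 axis@102 [ 0.5156 -0.2832  0.0618] tool force [-0.6 -0.4  1.1] T [-0.06 -0.02  0.03] q7 0.34 gw 0.240
```

carry_out:
  increments:
    - [0,0,0,0,0,4,0.9]
    - [0,0,0,0,0,2,0.9]
    - [0,0,0,0,0,0,0.9]

```text
clock: 31.75
ee_pos: [0.4954, -0.3828, 0.0546]
ee_rot: [0.771, 0.637, 0.001, 0.001]
wrist_force: [-0.1, 0.5, -0.9]
grip_width: 0.242
```

```bash
python3 ax.py
```

```text
t 31.8 [ 0.4954 -0.3828  0.0546] psi 79.15 axis@102 [ 0.5146 -0.2826  0.0545] tool force [ 0.5 -0.2  0.9] T [-0.04  0.01  0.02] q7 0.34 gw 0.242
```

carry_out:
  increments:
    - [0,0,0,0,0,2,0.9]
    - [0,0,0,0,0,1.5,0.9]
    - [0,0,0,0,0,0,0.9]

```text
clock: 32.05
ee_pos: [0.4952, -0.3826, 0.0505]
ee_rot: [0.771, 0.637, 0.001, 0.001]
wrist_force: [-0.1, 0.3, -0.9]
grip_width: 0.237
```

```bash
python3 ax.py
```

```text
t 32.0 [ 0.4952 -0.3826  0.0505] psi 79.15 axis@102 [ 0.5144 -0.2824  0.0505] tool force [ 0.2 -0.1  0.9] T [ 0.02  0.01 -0.04] q7 0.34 gw 0.237
```

carry_out:
  increments:
    - [0,0,0,0,0,0,0.7]
    - [0,0,0,0,0,0,0.6]
    - [0,0,0,0,0,0,0.5]
    - [0,0,0,0,0,0,0.4]
    - [0,0,0,0,0,0,0.4]

```text
clock: 32.55
ee_pos: [0.4954, -0.3827, 0.0509]
ee_rot: [0.771, 0.637, 0.001, 0.001]
wrist_force: [0.5, 0.2, 0.1]
grip_width: 0.603
```

carry_out:
  increments:
    - [0,0,0,0,0,-20,0.4]
    - [0,0,0,0,0,-45,0.4]
    - [0,0,0,0,0,-45,0.4]
    - [0,0,0,0,-30,-45,0.4]
    - [0,0,0,0,-20,-40,0.4]

```text
clock: 33.05
ee_pos: [0.4472, -0.3733, 0.2441]
ee_rot: [0.771, 0.637, 0.001, 0.001]
wrist_force: [-0.3, -0.5, 0.2]
grip_width: 0.598
```

carry_out:
  increments:
    - [0,0,0,0,0,0,0.4]
    - [0,0,0,0,0,0,0.4]
    - [0,0,0,0,0,0,0.4]

```text
clock: 33.35
ee_pos: [0.4479, -0.3731, 0.2409]
ee_rot: [0.771, 0.637, 0.001, 0.0]
wrist_force: [-0.3, 0.0, -0.2]
grip_width: 0.602
```

Run:
```python
from wr import *
np.set_printoptions(precision=4,suppress=True)
go(.3805,-.3455,.15,83.7)
wrench(box=(150,30,400,270))
```

```text
t=33.4 pos [ 0.4479 -0.3731  0.2409] psi 79.18 tilt [0.0012 0.0009] q1,7 [0.87 0.42] gw 0.602
  shift [ 14.3 -71.4  90.9] = 3 x [  4.78 -23.81  30.29]
  turn rotvec [ 0.001  -0.0011 -0.0789]  z-only -0.0789 = 1 x -0.0789
blob [ 272   56   66  183 4426]
length 0.20184609054692457 dir 79.274774026981 origin [ 0.4949 -0.3815] origin by jaw end [ 0.4943 -0.3846]
```

The wrench lies flat at its original pose (79.3°, length matches). Now shutting the drawer.

carry_out:
  increments:
    - [0,0,0,7,-36,0,0.75]
    - [0,0,0,7,-35,0,0.75]
    - [0,0,-0.079,0,0,0,0.75]
    - [0,0,0,0,0,40,0.75]
    - [0,0,0,0,0,40,0.75]

```text
clock: 33.9
ee_pos: [0.3815, -0.3466, 0.1608]
ee_rot: [0.745, 0.667, 0.001, 0.002]
wrist_force: [0.1, 0.4, -0.7]
grip_width: 0.25
```

Run:
```python
from h import *
go(.380,-.3447,.0484,83.7)
```

```text
t=33.9 pos [ 0.3815 -0.3466  0.1608] psi 83.70 tilt [ 0.0034 -0.0012] q1,7 [0.92 0.55] gw 0.250
  shift [  1.8  -2.1 112.4] = 3 x [ 0.6  -0.7  37.47]
  turn rotvec [0.0035 0.0009 0.    ]  z-only 0.0 = 1 x 0.0
```

carry_out:
  increments:
    - [0,0,0,1,-1,0,0.75]
    - [0,0,0,0,0,37,0.75]
    - [0,0,0,0,0,37,0.75]
    - [0,0,0,0,0,37,0.75]
    - [0,0,0,0,0,0,0.75]

```text
clock: 34.4
ee_pos: [0.3782, -0.3431, 0.0474]
ee_rot: [0.745, 0.667, 0.001, -0.004]
wrist_force: [-0.2, 0.4, -0.3]
grip_width: 0.253
```

carry_out:
  increments:
    - [0,0,0,0,0,0,0.9]
    - [0,0,0,0,0,0,0.95]
    - [0,0,0,0,0,0,0.95]
    - [0,0,0,0,0,0,0.95]

```text
clock: 34.8
ee_pos: [0.3806, -0.3452, 0.0515]
ee_rot: [0.745, 0.667, 0.001, 0.001]
wrist_force: [1.0, 1.5, -9.0]
grip_width: 0.104
```

Run:
```python
from h import *
go(.543,-.3644,.0484,83.7); print(get_state()["wrist_force"])
```

```text
t=34.8 pos [ 0.3806 -0.3452  0.0515] psi 83.67 tilt [ 0.0028 -0.0003] q1,7 [0.91 0.52] gw 0.104
  shift [ -1.2 163.5   3.6] = 5 x [-0.23 32.7   0.72]
  turn rotvec [ 0.0028 -0.     -0.0005]  z-only -0.0005 = 1 x -0.0005
[ 1.0371769   1.46086534 -9.02543185]
```

Gripped. Pushing in gently.

carry_out:
  increments:
    - [0,0,0,0,15,0,0.95]
    - [0,0,0,0,30,0,0.95]
    - [0,0,0,0,30,0,0.95]
    - [0,0,0,0,30,0,0.95]
    - [0,0,0,0,25,0,0.95]

```text
clock: 35.3
ee_pos: [0.5102, -0.3613, 0.0515]
ee_rot: [0.745, 0.667, -0.0, 0.001]
wrist_force: [-2.6, -1.3, -7.5]
grip_width: 0.097
```

carry_out:
  increments:
    - [0,0,0,0,18,0,0.95]
    - [0,0,0,0,10,0,0.95]
    - [0,0,0,0,5,0,0.95]
    - [0,0,0,0,2,0,0.95]
    - [0,0,0,0,0,0,0.95]

```text
clock: 35.8
ee_pos: [0.5438, -0.3654, 0.0516]
ee_rot: [0.745, 0.667, 0.0, 0.002]
wrist_force: [0.7, -5.2, -9.3]
grip_width: 0.102
```

```bash
python3 ax.py
```

```text
t 35.8 [ 0.5438 -0.3654  0.0516] psi 83.60 axis@102 [ 0.5552 -0.2641  0.0514] tool force [-5.1  1.2  9.3] T [-1.14 -0.04 -0.15] q7 0.34 gw 0.102
```

carry_out:
  increments:
    - [0,0,0,0,2,0,0.95]
    - [0,0,0,0,0,0,0.95]
    - [0,0,0,0,0,0,0.95]

```text
clock: 36.1
ee_pos: [0.5439, -0.3655, 0.0516]
ee_rot: [0.746, 0.666, -0.001, 0.0]
wrist_force: [-3.5, -4.5, -7.6]
grip_width: 0.099
```

```bash
python3 ax.py
```

```text
t 36.1 [ 0.5439 -0.3655  0.0516] psi 83.57 axis@102 [ 0.5553 -0.2641  0.0514] tool force [-4.8 -3.   7.6] T [-0.82  0.72 -0.06] q7 0.34 gw 0.099
```

carry_out:
  increments:
    - [0,0,0,0,0,0,0.75]
    - [0,0,0,0,0,0,0.75]
    - [0,0,0,0,0,-40,0.75]
    - [0,0,0,0,0,-45,0.75]
    - [0,0,0,0,0,-45,0.3]

```text
clock: 36.6
ee_pos: [0.5473, -0.3625, 0.1845]
ee_rot: [0.744, 0.668, 0.002, 0.002]
wrist_force: [0.6, -1.4, -0.2]
grip_width: 0.403
```

carry_out:
  increments:
    - [0,0,0,0,0,-40,0]
    - [0,0,0,0,0,-30,0]
    - [0,0,0,0,0,0,0]
    - [0,0,0,0,0,0,0]
    - [0,0,0,0,0,0,0]

```text
clock: 37.1
ee_pos: [0.546, -0.3628, 0.2509]
ee_rot: [0.745, 0.667, 0.001, 0.0]
wrist_force: [-0.3, -0.1, 0.3]
grip_width: 1.002
```

Run:
```python
from h import *
np.set_printoptions(precision=4,suppress=True)
go(.6148,.0427,.25,94)
c,im=snap("wrist"); cv2.imwrite("pics/w13.png",im)
a=cv2.resize(cv2.imread("pics/w3.png"),(512,384),interpolation=cv2.INTER_AREA)
h=cv2.cvtColor(im,cv2.COLOR_BGR2GRAY); 
# bar column and its position: brightest thin column near predicted
p=w2p(c,[[.5431,-.3644,.047]])[0];print(p)
y0=int(p[1]); prof=h[y0-15:y0+15,int(p[0])-25:int(p[0])+60].mean(0);print(prof.round(0).astype(int))
```

```text
t=37.1 pos [ 0.546  -0.3628  0.2509] psi 83.74 tilt [0.002  0.0005] q1,7 [0.76 0.37] gw 1.002
  shift [410.6  24.2   1.2] = 11 x [37.33  2.2   0.11]
  turn rotvec [ 0.002  -0.0005 -0.179 ]  z-only -0.179 = 2 x -0.0895
[255.3561 168.9137]
[146 147 146 146 146 146 146 146 146 147 147 147 147 146 143 138 130 125
 124 124 125 130 145 166 183 195 198 189 170 147 121  99  86  82  81  81
  81  82  89 107 128 142 144 140 132 126 124 124 124 124 125 126 126 123
 118 112 109 110 122 154 191 213 221 223 221 220 219 219 217 215 211 196
 163 121  92  90 100 106 106 104 102 101 101 100 100]
```

carry_out:
  increments:
    - [0,0,0,19,1,0,0]
    - [0,0,0,38,2,0,0]
    - [0,0,0,38,2,0,0]
    - [0,0,0,38,2,0,0]
    - [0,0,0,38,2,0,0]

```text
clock: 37.65
ee_pos: [0.5735, -0.1912, 0.2506]
ee_rot: [0.745, 0.668, 0.001, 0.0]
wrist_force: [-0.3, -0.2, 0.1]
grip_width: 0.998
```

carry_out:
  increments:
    - [0,0,0,38,2,0,0]
    - [0,0,0,38,2,0,0]
    - [0,0,0,38,2,0,0]
    - [0,0,0,38,2,0,0]
    - [0,0,0,38,3,0,0]

```text
clock: 38.15
ee_pos: [0.6047, -0.0037, 0.2507]
ee_rot: [0.744, 0.668, 0.0, 0.0]
wrist_force: [0.2, 0.8, -0.8]
grip_width: 0.998
```

carry_out:
  increments:
    - [0,0,-0.09,38,3,0,0]
    - [0,0,-0.09,11,1,0,0]
    - [0,0,0,0,0,0,0]
    - [0,0,0,0,0,0,0]
    - [0,0,0,0,0,0,0]

```text
clock: 38.65
ee_pos: [0.6137, 0.0396, 0.251]
ee_rot: [0.683, 0.73, 0.0, 0.001]
wrist_force: [0.3, -1.4, -0.4]
grip_width: 0.997
```

```bash
cat > nut.py <<'E'
from st import *
np.set_printoptions(precision=4,suppress=True)
go(.6148,.0427,.111,94)
c,im=snap("wrist"); np.savez("nut.npz",im=im,**c)
h=cv2.cvtColor(im,cv2.COLOR_BGR2HSV).astype(int)
p=w2p(c,[[.615,.043,.123]])[0];print("nut px",p)
near=np.zeros(im.shape[:2],bool);yy,xx=np.mgrid[:384,:512];near[np.hypot(xx-p[0],yy-p[1])<45]=1
def blob(m,z,n):
    nn,l,st,ct=cv2.connectedComponentsWithStats((m&near).astype(np.uint8))
    if nn<2: print(n,"none");return
    i=1+st[1:,4].argmax();ys,xs=np.nonzero(l==i);w=p2w(c,np.c_[xs,ys],z);v=np.linalg.svd((w-w.mean(0))[:,:2],full_matrices=False)[2][0]
    a=np.degrees(np.arctan2(v[1],v[0]));print(n,st[i,4],ct[i].round(1),w.mean(0),"axis",a,a+180 if a<0 else a-180,"about axis",ang([.616,.043],w.mean(0)))
blob(((h[...,0]<7)|(h[...,0]>172))&(h[...,1]>140),.123,"stripe")
blob((h[...,0]>40)&(h[...,0]<85)&(h[...,1]>80),.075,"green")
blob((h[...,2]<60),.075,"dark")
E
python3 nut.py
```

```text
t=38.6 pos [0.6137 0.0396 0.251 ] psi 93.78 tilt [ 0.0016 -0.0014] q1,7 [ 0.31 -0.15] gw 0.997
  shift [  3.2   1.1 140. ] = 4 x [ 0.81  0.28 35.  ]
  turn rotvec [ 0.0015  0.0015 -0.0038]  z-only -0.0038 = 1 x -0.0038
nut px [259.2126 183.492 ]
stripe 13 [267.4 197.6] [0.6234 0.03   0.123 ] axis -120.00106550400307 59.998934495996934 about axis -60.44424687503554
green 34 [271.7 204.5] [0.6314 0.0053 0.075 ] axis -66.70781619034359 113.29218380965641 about axis -67.76908568062491
dark 89 [259.4 181.1] [0.6161 0.031  0.075 ] axis 172.11824584519925 -7.8817541548007455 about axis -89.28956752683392
```

carry_out:
  increments:
    - [0,0,0.03,3.2,1.1,0,0]
    - [0,0,0,0,0,35,0]
    - [0,0,0,0,0,35,0]
    - [0,0,0,0,0,35,0]
    - [0,0,0,0,0,35,0]

```text
clock: 39.2
ee_pos: [0.6152, 0.0427, 0.1103]
ee_rot: [0.694, 0.72, 0.001, 0.001]
wrist_force: [0.3, 0.3, -0.2]
grip_width: 1.0
```

carry_out:
  increments:
    - [0,0,0,0,0,0,0.3]
    - [0,0,0,0,0,0,0.5]
    - [0,0,0,0,0,0,0.7]
    - [0,0,0,0,0,0,0.8]
    - [0,0,0,0,0,0,0.8]

```text
clock: 39.7
ee_pos: [0.6151, 0.0441, 0.1143]
ee_rot: [0.693, 0.721, 0.0, 0.002]
wrist_force: [-5.6, -1.3, 5.6]
grip_width: 0.41
```

carry_out:
  increments:
    - [0,0,0,0,0,0,0.8]
    - [0,0,0.03,0,0,0,0.8]
    - [0,0,0,0,0,0,0.8]

```text
clock: 40.0
ee_pos: [0.6152, 0.0441, 0.1143]
ee_rot: [0.704, 0.71, 0.0, 0.002]
wrist_force: [-5.2, -0.6, 5.5]
grip_width: 0.411
```

```bash
python3 t.py
```

```text
t=40.0 pos [0.6152 0.0441 0.1143] psi 90.48 tilt [ 0.003  -0.0017] q1,7 [ 0.28 -0.26] gw 0.411
  shift [-2.1 -0.2  3.3] = 1 x [-2.1  -0.2   3.31]
  turn rotvec [ 3.7000e-03 -1.3000e-03  1.6926e+00]  z-only 1.6926 = 13 x 0.1302
[-0.203  1.134 -0.052] [-0.486  0.184 -0.075] -0.2555
```

carry_out:
  increments:
    - [0,0,0.06,0,0,0,0.8]
    - [0,0,0.06,0,0,0,0.8]
    - [0,0,0,0,0,0,0.8]

```text
clock: 40.3
ee_pos: [0.6153, 0.0441, 0.1143]
ee_rot: [0.745, 0.667, 0.001, 0.002]
wrist_force: [-3.6, -1.8, 5.1]
grip_width: 0.412
```

```bash
python3 t.py|sed -n '1p;4p'
```

```text
t=40.3 pos [0.6153 0.0441 0.1143] psi 83.65 tilt [ 0.0035 -0.0021] q1,7 [ 0.27 -0.37] gw 0.412
[-0.266  1.021  0.381] [-0.249 -0.17  -0.697] -0.3685
```

carry_out:
  increments:
    - [0,0,0.025,0,0,0,0.8]
    - [0,0,0,0,0,0,0.8]

```text
clock: 40.5
ee_pos: [0.6153, 0.0441, 0.1143]
ee_rot: [0.753, 0.658, 0.001, 0.002]
wrist_force: [-3.6, -1.8, 4.7]
grip_width: 0.408
```

```bash
python3 t.py|sed -n '1p;4p'
```

```text
t=40.5 pos [0.6153 0.0441 0.1143] psi 82.35 tilt [ 0.0036 -0.0025] q1,7 [ 0.26 -0.39] gw 0.408
[-0.296  1.061  0.864] [ 0.025 -0.449 -0.972] -0.3905
```

carry_out:
  increments:
    - [0,0,0.015,0,0,0,0.8]
    - [0,0,0,0,0,0,0.8]

```text
clock: 40.7
ee_pos: [0.6154, 0.0441, 0.1143]
ee_rot: [0.757, 0.653, 0.001, 0.002]
wrist_force: [-3.6, -2.3, 4.0]
grip_width: 0.413
```

```bash
python3 t.py|sed -n '1p;4p'
```

```text
t=40.7 pos [0.6154 0.0441 0.1143] psi 81.51 tilt [ 0.0037 -0.0025] q1,7 [ 0.26 -0.4 ] gw 0.413
[-0.376  1.015  0.83 ] [ 0.026 -0.46  -0.939] -0.4044
```

carry_out:
  increments:
    - [0,0,0.01,0,0,0,0.8]
    - [0,0,0,0,0,0,0.8]

```text
clock: 40.9
ee_pos: [0.6153, 0.0441, 0.1143]
ee_rot: [0.761, 0.649, 0.001, 0.002]
wrist_force: [-3.9, -2.1, 4.1]
grip_width: 0.412
```

```bash
python3 t.py|sed -n '1p;4p'
```

```text
t=40.9 pos [0.6153 0.0441 0.1143] psi 80.94 tilt [ 0.0036 -0.0025] q1,7 [ 0.26 -0.41] gw 0.412
[-0.329  1.     0.834] [ 0.033 -0.465 -0.92 ] -0.4138
```

Torque levelled off at about 0.9 N m, so I'm at the stop and must not push further with the fingers. I'll unwind, release and check the stripe against the green mark.

carry_out:
  increments:
    - [0,0,-0.028,0,0,0,0.8]
    - [0,0,0,0,0,0,0.6]
    - [0,0,0,0,0,0,0.3]
    - [0,0,0,0,0,0,0]
    - [0,0,0,0,0,0,0]

```text
clock: 41.4
ee_pos: [0.6159, 0.0445, 0.1123]
ee_rot: [0.752, 0.659, 0.002, 0.002]
wrist_force: [1.0, -0.1, -0.4]
grip_width: 0.903
```

carry_out:
  increments:
    - [0,0,0,0,0,-40,0]
    - [0,0,0,0,0,-40,0]
    - [0,0,0,-25,0,-20,0]
    - [0,0,0,-25,0,0,0]
    - [0,0,0,-10,0,0,0]

```text
clock: 41.9
ee_pos: [0.6075, -0.0182, 0.2125]
ee_rot: [0.753, 0.657, 0.001, 0.002]
wrist_force: [0.3, -0.7, -0.7]
grip_width: 1.004
```

carry_out:
  increments:
    - [0,0,0,0,0,0,0]
    - [0,0,0,0,0,0,0]
    - [0,0,0,0,0,0,0]
    - [0,0,0,0,0,0,0]

```text
clock: 42.3
ee_pos: [0.6069, -0.0133, 0.211]
ee_rot: [0.752, 0.66, 0.001, 0.0]
wrist_force: [-0.4, -0.0, 0.0]
grip_width: 1.0
```

```bash
python3 nut.py
python3 - <<'E'
from h import *
d=np.load("nut.npz");im=d["im"];p=w2p(dict(d),[[.6155,.043,.11]])[0];x,y=p.astype(int);print(x,y)
x0=max(0,x-80);y0=max(0,y-65);print(x0,y0)
a=cv2.resize(im[y0:y0+130,x0:x0+160],None,fx=4.5,fy=4.5,interpolation=2)
a=cv2.convertScaleAbs(a,alpha=1.3,beta=15);cv2.imwrite("pics/w14.png",a)
E
```

```text
t=42.3 pos [ 0.6069 -0.0133  0.211 ] psi 82.55 tilt [0.0017 0.0004] q1,7 [ 0.36 -0.25] gw 1.000
  shift [ 56.5   0.4 100. ] = 3 x [18.84  0.12 33.35]
  turn rotvec [ 0.0017 -0.0005 -0.1999]  z-only -0.1999 = 2 x -0.1
nut px [258.4814 128.4914]
stripe 52 [268.7 145.6] [0.6208 0.0298 0.123 ] axis -75.77259473214724 104.22740526785276 about axis -70.07281542194956
green 84 [279.4 157.7] [0.6297 0.0094 0.075 ] axis -67.66306130647008 112.33693869352992 about axis -67.79464689759268
dark 79 [279.3 157.6] [0.6297 0.0095 0.075 ] axis -66.28353843021813 113.71646156978187 about axis -67.81957512130083
259 126
179 61
```

View pics/w14.png

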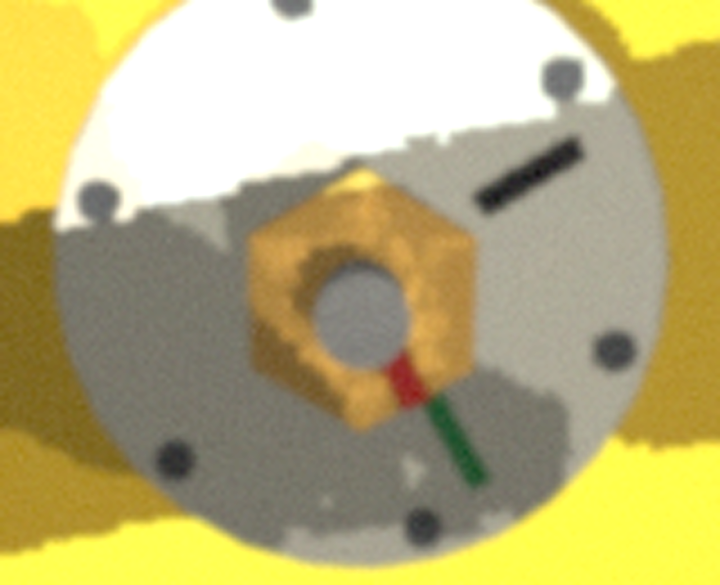

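The stripe points straight at the green mark, with both directions about 60.6° in the picture, so the nut is done. All 16 views are used, so the rest is numeric. Now the syringes.

carry_out:
  increments:
    - [0,0,0,-26,-24,-25,0]
    - [0,0,0,-26,-24,-25,0]
    - [0,0,0,-26,-24,-25,0]
    - [0,0,0,-26,-24,-25,0]
    - [0,0,0,0,0,0,0]

```text
clock: 42.85
ee_pos: [0.4969, -0.1094, 0.3154]
ee_rot: [0.754, 0.656, 0.001, 0.004]
wrist_force: [-0.0, -0.0, -0.4]
grip_width: 0.999
```

carry_out:
  increments:
    - [0,0,0,0,0,0,0]
    - [0,0,0,0,0,0,0]
    - [0,0,0,0,0,0,0]

```text
clock: 43.15
ee_pos: [0.4981, -0.104, 0.3099]
ee_rot: [0.751, 0.66, 0.0, -0.0]
wrist_force: [0.3, -0.1, 1.0]
grip_width: 1.003
```

```bash
cat > syr.py <<'E'
from st import *
np.set_printoptions(precision=4,suppress=True)
def find(n,z=.016,show=True):
    c,im=snap(n); h=cv2.cvtColor(im,cv2.COLOR_BGR2HSV).astype(int)
    m=(h[...,0]>98)&(h[...,0]<130)&(h[...,1]>110)&(h[...,2]>40)
    nn,l,st,ct=cv2.connectedComponentsWithStats(m.astype(np.uint8)); out=[]
    for i in range(1,nn):
        if st[i,4]<12: continue
        w=p2w(c,[ct[i]],.012)[0]
        if not(.25<w[0]<.8 and -.35<w[1]<.55): continue
        cap=w
        # bright/grey neighbours (low saturation) within 160 mm of the cap
        yy,xx=np.nonzero((h[...,1]<70)&(h[...,2]>70)); W=p2w(c,np.c_[xx,yy],.012)
        g=np.zeros(im.shape[:2],np.uint8); k=np.hypot(*(W-cap)[:,:2].T)<.15; g[yy[k],xx[k]]=1
        n2,l2,s2,_=cv2.connectedComponentsWithStats(cv2.dilate(g,np.ones((3,3),np.uint8))&~m.astype(np.uint8))
        best=None
        for j in range(1,n2):
            if s2[j,4]<40: continue
            ys,xs=np.nonzero((l2==j)&(g>0)); P=p2w(c,np.c_[xs,ys],.012)
            d=np.hypot(*(P-cap)[:,:2].T).min()
            if d<.025 and (best is None or len(P)>len(best)): best=P
        print(n,"cap px",ct[i].round(1),st[i,4],"cap",cap[:2],"body n",None if best is None else len(best),end=" ")
        if best is not None:
            d=cap-best.mean(0);d=d[:2]/np.linalg.norm(d[:2]);t=(best[:,:2]-cap[:2])@d
            v=np.linalg.svd((best-best.mean(0))[:,:2],full_matrices=False)[2][0];v*=np.sign(v@d)
            print("dir %.1f pca %.1f"%(np.degrees(np.arctan2(d[1],d[0])),np.degrees(np.arctan2(v[1],v[0]))),"extent",t.min(),t.max(),"origin~",cap[:2]-.05*v)
        else: print()
if __name__=="__main__":
    go(.5,-.1,.3,82.5)
    find("wrist");find("top")
E
python3 syr.py
```

```text
t=43.1 pos [ 0.4981 -0.104   0.3099] psi 82.56 tilt [0.0005 0.0007] q1,7 [0.54 0.02] gw 1.003
  shift [ 4.2  1.3 10. ] = 1 x [4.17 1.32 9.95]
  turn rotvec [ 0.0004 -0.0008  0.0011]  z-only 0.0011 = 1 x 0.0011
wrist cap px [301.2  54.3] 168 cap [0.572  0.0192] body n 5446 dir -164.5 pca 169.5 extent -0.13760688785532285 0.0030032477313564876 origin~ [0.6212 0.01  ]
wrist cap px [262.7 158.6] 76 cap [ 0.5036 -0.1145] body n 1251 dir 10.6 pca -9.9 extent -0.1498674032137705 -0.015587463520922561 origin~ [ 0.4544 -0.1059]
wrist cap px [248.9 173.4] 76 cap [ 0.4806 -0.1341] body n 9679 dir 69.1 pca 155.0 extent -0.14991154025578016 0.04185051199533974 origin~ [ 0.5259 -0.1553]
wrist cap px [123.1 226.6] 93 cap [ 0.269  -0.1947] body n 19719 dir -84.0 pca -11.3 extent -0.1498481968496892 0.14793471617476178 origin~ [ 0.22   -0.1849]
top cap px [286.2 274.8] 20 cap [ 0.269  -0.1952] body n 5145 dir 71.9 pca 161.8 extent -0.14954556565946336 0.07939057359414259 origin~ [ 0.3165 -0.2108]
```

```bash
cat > asc.py <<'E'
from st import *
def asc(n,x0,x1,y0,y1,st=.004,z=.012):
    c,im=snap(n); xs=np.arange(x1,x0,-st); ys=np.arange(y1,y0,-st)
    print("rows x from %.3f down, cols y from %.3f down, step %.3f"%(x1,y1,st))
    for x in xs:
        p=w2p(c,[[x,y,z] for y in ys]).astype(np.float32)
        v=cv2.remap(im,p[None,:,0],p[None,:,1],cv2.INTER_LINEAR,borderValue=(255,0,255));h=cv2.cvtColor(v,cv2.COLOR_BGR2HSV)[0].astype(int)
        print("%.3f "%x+"".join("b" if 98<a<130 and s>110 else "o" if a<14 and s>120 else "." if s>110 and a<40 else "#" if V>165 else "+" if V>100 else "-" for a,s,V in h))
E
python3 -c "
from asc import *
asc('wrist',.32,.55,-.21,-.03)"
```

```text
rows x from 0.550 down, cols y from -0.030 down, step 0.004
0.550 .......................................++++++
0.546 .......................................++++++
0.542 .......................................++++++
0.538 .......................................++++++
0.534 .......................................++++++
0.530 .......................................++++++
0.526 .......................................++++++
0.522 .......................................++++++
0.518 .......................................++++++
0.514 .....................-+................++++++
0.510 ....................-bb+...............++++++
0.506 ....................-bb+...............++++++
0.502 ....................bbb................++++++
0.498 ...................-bb+................++++++
0.494 ..................+++++................++++++
0.490 ..................++####.-++...........++++++
0.486 .................-++####.bbb...........++++++
0.482 .................++####..bbb...........++++++
0.478 .................++####..bbb...........++++++
0.474 ................-++####..bbb...........++++++

[... 1275 characters left out ...]
......##..........++++++
0.370 ...........................##..........++++++
0.366 ...........................##..........++++++
0.362 ++++++++++++++++++++++++++-##++++++++++++++++
0.358 +++++++++++++++++++++++++--##++++++++++++++++
0.354 +++++++++++++++++++++++++--+#++++++++++++++++
0.350 ++++++++++++++++++++++++++++##+++++++++++++++
0.346 +++++++++++++++++++++++++++++++++++++++++++++
0.342 +++++++++++++++++++++++++++++++++++++++++++++
0.338 +++++++++++++++++++++++++++++++++++++++++++++
0.334 +++++++++++++++++++++++++++++++++++++++++++++
0.330 +++++++++++++++++++++++++++++++++++++++++++++
0.326 +++++++++++++++++++++++++++++++++++++++++++++
0.322 +++++++++++++++++++++++++++++++++++++++++++++
```

One syringe was knocked: A is now at about (0.454,-0.100) with direction -15°, only about 14 mm from B at (0.430,-0.136), direction +2.5°. That is too tight for a finger, so I'll nudge A's cap end away with closed fingers first.

Run:
```python
from h import *
go(.518,-.141,.07,90)
```

```text
t=43.3 pos [ 0.4981 -0.1046  0.3103] psi 82.51 tilt [0.0009 0.0004] q1,7 [0.54 0.02] gw 0.998
  shift [-33.7  24.3 240.3] = 7 x [-4.81  3.47 34.33]
  turn rotvec [ 0.0009 -0.0004 -0.1307]  z-only -0.1307 = 1 x -0.1307
```

carry_out:
  increments:
    - [0,0,0,-17,12,0,0.5]
    - [0,0,0,-17,12,0,1]
    - [0,0,-0.13,0,0,40,1]
    - [0,0,0,0,0,40,1]
    - [0,0,0,0,0,40,1]

```text
clock: 43.8
ee_pos: [0.518, -0.1436, 0.1897]
ee_rot: [0.708, 0.706, 0.001, 0.001]
wrist_force: [0.1, -0.2, 0.2]
grip_width: 0.145
```

carry_out:
  increments:
    - [0,0,0,0,0,40,1]
    - [0,0,0,0,0,40,1]
    - [0,0,0,0,0,40,1]
    - [0,0,0,0,0,0,1]
    - [0,0,0,0,0,0,1]

```text
clock: 44.3
ee_pos: [0.518, -0.1428, 0.0712]
ee_rot: [0.708, 0.706, 0.001, 0.0]
wrist_force: [0.5, -0.7, 0.3]
grip_width: -0.001
```

Run:
```python
from h import *
go(.518,-.141,.024,90)
```

```text
t=44.3 pos [ 0.518  -0.1428  0.0712] psi 89.85 tilt [0.0014 0.0001] q1,7 [0.54 0.13] gw -0.001
  shift [ 1.8 -0.1 47.2] = 2 x [ 0.9  -0.04 23.61]
  turn rotvec [ 0.0014 -0.0001 -0.0026]  z-only -0.0026 = 1 x -0.0026
```

carry_out:
  increments:
    - [0,0,0,0,0,24,1]
    - [0,0,0,0,0,22,1]
    - [0,0,0,0,0,0,1]
    - [0,0,0,9,0,0,1]
    - [0,0,0,9,0,0,1]

```text
clock: 44.8
ee_pos: [0.5199, -0.1242, 0.0276]
ee_rot: [0.708, 0.706, 0.002, 0.003]
wrist_force: [0.1, 0.6, 0.0]
grip_width: 0.002
```

carry_out:
  increments:
    - [0,0,0,9,0,0,1]
    - [0,0,0,9,0,0,1]
    - [0,0,0,9,0,0,1]
    - [0,0,0,0,0,0,1]
    - [0,0,0,-5,0,0,1]

```text
clock: 45.3
ee_pos: [0.5184, -0.1015, 0.0256]
ee_rot: [0.707, 0.707, 0.001, 0.001]
wrist_force: [0.5, -0.2, 1.6]
grip_width: 0.004
```

carry_out:
  increments:
    - [0,0,0,0,0,-40,1]
    - [0,0,0,0,0,-45,0.6]
    - [0,0,0,0,0,-45,0.6]
    - [0,0,0,0,0,-45,0.6]
    - [0,0,0,0,0,-45,0.6]

```text
clock: 45.8
ee_pos: [0.5165, -0.1034, 0.2466]
ee_rot: [0.708, 0.706, 0.0, 0.001]
wrist_force: [1.6, -0.4, -0.5]
grip_width: 0.399
```

carry_out:
  increments:
    - [0,0,0,0,0,0,0.6]
    - [0,0,0,0,0,0,0.6]
    - [0,0,0,0,0,0,0.6]

```text
clock: 46.1
ee_pos: [0.5164, -0.1029, 0.2436]
ee_rot: [0.708, 0.706, -0.0, -0.0]
wrist_force: [-0.3, 0.2, -1.5]
grip_width: 0.4
```

```bash
python3 -c "
from asc import *
go(.5,-.1,.1,90)
asc('wrist',.34,.55,-.18,-.03)"
```

```text
t=46.1 pos [ 0.5164 -0.1029  0.2436] psi 89.81 tilt [-0.0005  0.0001] q1,7 [0.52 0.12] gw 0.400
  shift [  2.8 -16.3 143.6] = 4 x [ 0.71 -4.07 35.91]
  turn rotvec [-0.0005 -0.0001 -0.0033]  z-only -0.0033 = 1 x -0.0033
rows x from 0.550 down, cols y from -0.030 down, step 0.004
0.550 ......................................
0.546 ......................................
0.542 ......................................
0.538 ......................................
0.534 ......................................
0.530 ......................................
0.526 ......................................
0.522 ......................................
0.518 ......................................
0.514 ......................................
0.510 ......................................
0.506 ......................................
0.502 .................+....................
0.498 ................-bb+..................
0.494 ................-bb+..................
0.490 ................bbb#.....-b+..........
0.486 ................bbb......bbb..........
0.482 ...............++bb......bbb..........
0.478 ....
[... 864 characters left out ...]
#####.......+#####.......
0.398 ..........+++####+.......+#####.......
0.394 ..........#######++#.....+#####.......
0.390 .............#######...--++###++......
0.386 .............##........--++###+++.....
0.382 .............##........+##########....
0.378 .............##.........##+##.........
0.374 ............+##............##.........
0.370 ............+##............##.........
0.366 ...........-+##............##.........
0.362 --+++++++++++++++++++++++--##+++++++++
0.358 --+++++++++++##++++++++++--##+++++++++
0.354 ---+++++++++++++++++++++++-+#+++++++++
0.350 ---+++++++++++++++++++++++++++++++++++
0.346 ---+++++++++++++++++++++++++##++++++++
0.342 ---+++++++++++++++++++++++++++++++++++
```

A moved only a little, but there is now a 24 mm gap near x≈0.415, enough to take B there with a narrow opening. I'll hover with the grasp orientation and rescan.

Run:
```python
from h import *
go(.43,-.137,.2,2.5)
```

```text
t=46.1 pos [ 0.5163 -0.1027  0.2433] psi 89.83 tilt [-0.0011  0.0003] q1,7 [0.52 0.12] gw 0.397
  shift [-34.6 -86.1  43.4] = 3 x [-11.54 -28.71  14.46]
  turn rotvec [-1.1000e-03  6.0000e-04  1.5242e+00]  z-only 1.5242 = 11 x 0.1386
```

carry_out:
  increments:
    - [0,0,0,-17,-43,20,0.6]
    - [0,0,0,-17,-43,23,0.6]
    - [0,0,0.138,0,0,0,0.6]
    - [0,0,0.138,0,0,0,0.6]
    - [0,0,0.138,0,0,0,0.6]

```text
clock: 46.65
ee_pos: [0.4316, -0.1355, 0.2011]
ee_rot: [0.84, 0.543, -0.0, -0.001]
wrist_force: [0.2, -0.0, -0.7]
grip_width: 0.399
```

carry_out:
  increments:
    - [0,0,0.138,0,0,0,0.6]
    - [0,0,0.138,0,0,0,0.6]
    - [0,0,0.138,0,0,0,0.6]
    - [0,0,0.138,0,0,0,0.6]
    - [0,0,0.138,0,0,0,0.6]

```text
clock: 47.15
ee_pos: [0.4321, -0.1353, 0.2012]
ee_rot: [0.974, 0.227, -0.0, -0.001]
wrist_force: [0.6, 0.8, 0.6]
grip_width: 0.399
```

carry_out:
  increments:
    - [0,0,0.138,0,0,0,0.6]
    - [0,0,0.138,0,0,0,0.6]
    - [0,0,0.138,0,0,0,0.6]
    - [0,0,0,0,0,0,0.6]
    - [0,0,0,0,0,0,0.6]

```text
clock: 47.65
ee_pos: [0.4325, -0.1354, 0.2019]
ee_rot: [1.0, 0.027, 0.0, -0.0]
wrist_force: [-0.3, 0.2, 0.3]
grip_width: 0.399
```

carry_out:
  increments:
    - [0,0,0,0,0,0,0.6]
    - [0,0,0,0,0,0,0.6]

```text
clock: 47.85
ee_pos: [0.433, -0.1354, 0.2027]
ee_rot: [1.0, 0.026, 0.001, 0.0]
wrist_force: [-0.3, -0.4, -0.5]
grip_width: 0.401
```

```bash
python3 -c "
from asc import *
go(.415,-.137,.022,2.5)
asc('wrist',.39,.51,-.17,-.06,st=.003)
c=vision.calibration('top');t=p2w(c,[(69,164),(161,158),(162,222),(73,226)],.03)+[.001,.002,0]
print(t,t.mean(0))"
```

```text
t=47.9 pos [ 0.433  -0.1354  0.2027] psi 2.97 tilt [ 0.0019 -0.0002] q1,7 [ 0.65 -1.25] gw 0.401
  shift [-18.4   0.6 180.6] = 5 x [-3.69  0.12 36.13]
  turn rotvec [ 0.0003 -0.0019  0.0083]  z-only 0.0083 = 1 x 0.0083
rows x from 0.510 down, cols y from -0.060 down, step 0.003
0.510 .....................................
0.507 .....................................
0.504 .....................................
0.501 ............---......................
0.498 ............bbb-.....................
0.495 ............bbb-.....................
0.492 ............bbb-.....................
0.489 ............bbb-.......-bbb..........
0.486 ...........-bbb........-bbb..........
0.483 ...........-bbb........-bbb..........
0.480 .........+++++++.......+bbb..........
0.477 .........++####++......-bbb..........
0.474 .........++####++......-bbb+.........
0.471 .........++####+#.....+--+-++........
0.468 ........++#####+......+++###+........
0.465 ........++#####+......++####+........
0.462 ........++#####+......+#####+#.......
0.459 ........++#####+......++######.......
0.456 ........++#####+......+
[... 415 characters left out ...]
6 .......++###++........++#####+.......
0.423 .......+####++........++#####+.......
0.420 ......++#####+.........++###++.......
0.417 ......++#####+.........++###++.......
0.414 ......+#######.........++###++.......
0.411 ......+#####+#.........+#####+.......
0.408 ......+#####+..........+######.......
0.405 .....++#####++.........+######.......
0.402 ...+-++#####++.........+######.......
0.399 ...--++#####+--........+######.......
0.396 ..###++####++--........+#####++......
0.393 ..##########+++.......++#####++......
[[0.61398205 0.49488118 0.03      ]
 [0.63288729 0.20063093 0.03      ]
 [0.43195041 0.19309252 0.03      ]
 [0.41803545 0.47414656 0.03      ]] [0.5242138 0.3406878 0.03     ]
```

carry_out:
  increments:
    - [0,0,0.008,-18.4,1,0,0.6]
    - [0,0,0,0,0,40,0.6]
    - [0,0,0,0,0,40,0.6]
    - [0,0,0,0,0,40,0.61]
    - [0,0,0,0,0,30,0.61]

```text
clock: 48.4
ee_pos: [0.4142, -0.1372, 0.0509]
ee_rot: [1.0, 0.022, 0.001, 0.0]
wrist_force: [-0.5, 0.3, 0.9]
grip_width: 0.393
```

carry_out:
  increments:
    - [0,0,0,0,0,0,0.61]
    - [0,0,0,0,0,15,0.61]
    - [0,0,0,0,0,14,0.61]
    - [0,0,0,0,0,0,0.61]
    - [0,0,0,0,0,0,0.61]

```text
clock: 48.9
ee_pos: [0.4162, -0.1378, 0.0253]
ee_rot: [1.0, 0.021, 0.002, 0.001]
wrist_force: [-0.3, -1.3, 0.3]
grip_width: 0.387
```

```bash
python3 ax.py
```

```text
t 48.9 [ 0.4162 -0.1378  0.0253] psi 2.45 axis@102 [ 0.5181 -0.1334  0.0257] tool force [-0.3  1.3 -0.3] T [ 0.    0.01 -0.01] q7 -1.33 gw 0.387
```

carry_out:
  increments:
    - [0,0,0,0,0,0,0.7]
    - [0,0,0,0,0,0,0.8]
    - [0,0,0,0,0,0,0.85]
    - [0,0,0,0,0,0,0.85]
    - [0,0,0,0,0,-10,0.85]

```text
clock: 49.4
ee_pos: [0.4149, -0.1374, 0.0343]
ee_rot: [1.0, 0.021, 0.001, 0.0]
wrist_force: [-0.1, 0.9, 0.3]
grip_width: 0.249
```

carry_out:
  increments:
    - [0,0,0,0,0,-30,0.85]
    - [0,0,0,0,0,-40,0.85]
    - [0,0,0,0,0,-40,0.85]
    - [0,0,0,0,0,-30,0.85]
    - [0,0,0,0,0,0,0.85]

```text
clock: 49.9
ee_pos: [0.418, -0.1382, 0.1796]
ee_rot: [1.0, 0.021, 0.006, 0.002]
wrist_force: [0.2, 0.4, 1.0]
grip_width: 0.252
```

```bash
python3 ax.py; python3 -c "
from h import *
go(.57,.335,.17,88)"
```

```text
t 49.9 [ 0.418  -0.1382  0.1796] psi 2.45 axis@102 [ 0.5199 -0.1339  0.1807] tool force [ 0.2 -0.4 -1. ] T [ 0.02 -0.08 -0.02] q7 -1.24 gw 0.252
t=49.9 pos [ 0.418  -0.1382  0.1796] psi 2.45 tilt [ 0.0118 -0.0047] q1,7 [ 0.67 -1.24] gw 0.252
  shift [ 172.  -466.3    9.1] = 13 x [ 13.23 -35.87   0.7 ]
  turn rotvec [ 0.0128 -0.0054 -1.4932]  z-only -1.4932 = 11 x -0.1357
```

B is held. Carrying it to the tray (centre about (0.524,0.341), yaw +3°).

carry_out:
  increments:
    - [0,0,0,6,-18,-5,0.85]
    - [0,0,0,13,-36,-5,0.85]
    - [0,0,0,13,-36,-5,0.85]
    - [0,0,0,13,-36,-5,0.85]
    - [0,0,0,13,-36,0,0.85]

```text
clock: 50.4
ee_pos: [0.4662, 0.0284, 0.1947]
ee_rot: [1.0, 0.021, 0.002, 0.001]
wrist_force: [0.2, 0.3, 0.5]
grip_width: 0.253
```

carry_out:
  increments:
    - [0,0,0,13,-36,0,0.85]
    - [0,0,0,13,-36,0,0.85]
    - [0,0,0,13,-36,0,0.85]
    - [0,0,0,13,-36,0,0.85]
    - [0,0,0,13,-36,0,0.85]

```text
clock: 50.9
ee_pos: [0.5232, 0.2107, 0.1939]
ee_rot: [1.0, 0.021, 0.001, 0.0]
wrist_force: [0.2, 0.5, 0.0]
grip_width: 0.253
```

carry_out:
  increments:
    - [0,0,0,13,-36,0,0.85]
    - [0,0,0,13,-36,0,0.85]
    - [0,0,0,13,-36,0,0.85]
    - [0,0,0,6,-18,0,0.85]
    - [0,0,-0.14,0,0,0,0.85]

```text
clock: 51.4
ee_pos: [0.5614, 0.3413, 0.1935]
ee_rot: [0.995, 0.095, 0.0, -0.001]
wrist_force: [-0.7, 0.8, 0.1]
grip_width: 0.251
```

carry_out:
  increments:
    - [0,0,-0.14,0,0,0,0.85]
    - [0,0,-0.14,0,0,0,0.85]
    - [0,0,-0.14,0,0,0,0.85]
    - [0,0,-0.14,0,0,0,0.85]
    - [0,0,-0.14,0,0,0,0.85]

```text
clock: 51.9
ee_pos: [0.5625, 0.337, 0.1937]
ee_rot: [0.903, 0.43, 0.0, 0.001]
wrist_force: [-0.9, -0.7, -0.7]
grip_width: 0.25
```

carry_out:
  increments:
    - [0,0,-0.14,0,0,0,0.85]
    - [0,0,-0.14,0,0,0,0.85]
    - [0,0,-0.14,0,0,0,0.85]
    - [0,0,-0.14,0,0,0,0.85]
    - [0,0,-0.14,0,0,0,0.85]

```text
clock: 52.4
ee_pos: [0.5625, 0.3369, 0.1937]
ee_rot: [0.701, 0.713, 0.0, 0.001]
wrist_force: [-0.0, -0.6, -0.7]
grip_width: 0.25
```

```bash
python3 -c "
from asc import *
go(.564,.338,.06,93)
asc('wrist',.40,.66,.16,.52,st=.008,z=.03)"
```

```text
t=52.4 pos [0.5625 0.3369 0.1937] psi 91.01 tilt [ 0.0017 -0.0012] q1,7 [ 0.15 -0.9 ] gw 0.250
  shift [  1.2   1.2 133.7] = 4 x [ 0.31  0.31 33.44]
  turn rotvec [ 0.0017  0.0013 -0.0348]  z-only -0.0348 = 1 x -0.0348
rows x from 0.660 down, cols y from 0.520 down, step 0.008
0.660 ###+++++++++------------------++++++++++-----
0.652 ###++++++++++------------------++++++++------
0.644 ###+++++++++++-------------------++++++------
0.636 ###+++++++++++--------------------++++-------
0.628 ###++++++++++++-----------++++++++-----------
0.620 ###++++++++++###++++-------------+---b-------
0.612 ###+##++++++++---+-++++++++++++++------------
0.604 ###+-#######+++++++++++++++++++++------------
0.596 ###+-#########++++++++#+#++++++--------------
0.588 ###+-##############+++####+++++-------+++++-+
0.580 ###++#############--++++++++++++++++#++++++++
0.572 ###++##########bbbbb+#############++########+
0.564 ###+###########bbbbb+#######################+
0.556 ###+###########bbbbb+#######################+
0.548 ###+################+#########+#++++#######+#
0.540 ###+###########################+----
[... 193 characters left out ...]
##############----------
0.500 ####+-################################-------
0.492 ####+-################################-------
0.484 ####+-################################-------
0.476 ####+-################################-------
0.468 ####++################################+------
0.460 ####++################################+------
0.452 ###++###########################++++++-------
0.444 ###++############+++-+------+----------------
0.436 ###++#+++++++-----------------++########-----
0.428 ###++#-----------++######++++++++++++++++----
0.420 ###++#######+++++++++++++++++++++++++++++.---
0.412 ###++++++++++++++++++++++++++++++++++++++..--
0.404 ###++++++++++++++++++++++++++++++++++++++..--
```

carry_out:
  increments:
    - [0,0,-0.035,1,1,40,0.85]
    - [0,0,0,0,0,40,0.85]
    - [0,0,0,0,0,40,0.85]
    - [0,0,0,0,0,25,0.85]
    - [0,0,0,0,0,10,0.85]

```text
clock: 52.95
ee_pos: [0.5625, 0.3365, 0.0356]
ee_rot: [0.691, 0.723, -0.002, 0.0]
wrist_force: [0.5, 0.6, -0.7]
grip_width: 0.253
```

carry_out:
  increments:
    - [0,0,0,0,0,3,0.85]
    - [0,0,0,0,0,0,0.85]
    - [0,0,0,0,0,0,0.85]

```text
clock: 53.25
ee_pos: [0.5651, 0.3391, 0.0379]
ee_rot: [0.691, 0.723, 0.002, 0.001]
wrist_force: [0.4, -0.9, 0.0]
grip_width: 0.251
```

```bash
python3 ax.py
```

```text
t 53.2 [0.5651 0.3391 0.0379] psi 92.65 axis@102 [0.5604 0.441  0.038 ] tool force [-0.9  0.4 -0. ] T [ 0.03 -0.02 -0.02] q7 -0.95 gw 0.251
```

carry_out:
  increments:
    - [0,0,0,0,0,3,0.85]
    - [0,0,0,0,0,1.5,0.85]
    - [0,0,0,0,0,0,0.85]
    - [0,0,0,0,0,0,0.85]

```text
clock: 53.65
ee_pos: [0.5643, 0.3383, 0.0317]
ee_rot: [0.69, 0.723, 0.001, 0.001]
wrist_force: [0.6, -0.1, -0.0]
grip_width: 0.251
```

```bash
python3 ax.py
```

```text
t 53.6 [0.5643 0.3383 0.0317] psi 92.67 axis@102 [0.5595 0.4401 0.0316] tool force [-0.1  0.6  0. ] T [0.02 0.02 0.01] q7 -0.96 gw 0.251
```

carry_out:
  increments:
    - [0,0,0,0,0,1.5,0.85]
    - [0,0,0,0,0,0,0.85]
    - [0,0,0,0,0,0,0.85]

```text
clock: 53.95
ee_pos: [0.5644, 0.3384, 0.0307]
ee_rot: [0.69, 0.723, 0.001, 0.001]
wrist_force: [-0.1, -1.3, 5.6]
grip_width: 0.254
```

```bash
python3 ax.py
```

```text
t 54.0 [0.5644 0.3384 0.0307] psi 92.67 axis@102 [0.5597 0.4403 0.0307] tool force [-1.3 -0.2 -5.6] T [-0.33  0.34 -0.01] q7 -0.96 gw 0.254
```

carry_out:
  increments:
    - [0,0,0,0,0,0,0.7]
    - [0,0,0,0,0,0,0.6]
    - [0,0,0,0,0,0,0.5]
    - [0,0,0,0,0,0,0.5]
    - [0,0,0,0,0,-40,0.5]

```text
clock: 54.45
ee_pos: [0.5613, 0.3354, 0.0649]
ee_rot: [0.69, 0.723, -0.004, -0.0]
wrist_force: [0.5, -0.1, 0.5]
grip_width: 0.498
```

carry_out:
  increments:
    - [0,0,0,0,0,-45,0.5]
    - [0,0,0,0,0,-45,0.5]
    - [0,0,0,0,0,-40,0.5]
    - [0,0,0,-30,-5,0,0.5]
    - [0,0,0,-40,-8,0,0.5]

```text
clock: 54.95
ee_pos: [0.5537, 0.2704, 0.2019]
ee_rot: [0.689, 0.725, 0.003, 0.001]
wrist_force: [1.1, -1.6, -0.1]
grip_width: 0.502
```

```bash
python3 -c "
from asc import *
go(.44,-.092,.2,-6)
asc('wrist',.44,.62,.22,.46,st=.006,z=.017)
"
```

```text
t=55.0 pos [0.5537 0.2704 0.2019] psi 92.94 tilt [0.0052 0.0027] q1,7 [ 0.33 -0.76] gw 0.502
  shift [-3.561e+02 -1.321e+02  3.000e-01] = 10 x [-3.561e+01 -1.321e+01  3.000e-02]
  turn rotvec [ 0.0019 -0.0064  1.7268]  z-only 1.7268 = 13 x 0.1328
rows x from 0.620 down, cols y from 0.460 down, step 0.006
0.620 ##########+++++++++++--------+++++++++++
0.614 ####+++++#############++++++++++++++++++
0.608 #######################+++++++++++++++++
0.602 ########################++++++++++++++++
0.596 #########################+++++#+++++++++
0.590 #########################+++++##++++++++
0.584 #########################+++++###+++++++
0.578 ##################+#+#+++++++++####+++++
0.572 ############+++++++++#####++++++####++++
0.566 ########bbb###############+--+++#####+++
0.560 ########bbb####################+######++
0.554 ############+++++++++####+#############+
0.548 #########################+##############
0.542 ########################################
0.536 ########################################
0.530 ########################################
0.524 ########################################
0.518 ########################################
0.512 ########################################
0.506 ########################################
0.500 ########################################
0.494 ########################################
0.488 ########################################
0.482 ########################################
0.476 ########################################
0.470 ########################################
0.464 ########################################
0.458 ########################################
0.452 ########################################
0.446 #################################+++++++
```

B lies in the tray (cap at y≈0.406, x≈0.563). Going back for A.

carry_out:
  increments:
    - [0,0,0,-36,-13,0,0.5]
    - [0,0,0,-36,-13,0,0.5]
    - [0,0,0,-36,-13,0,0.5]
    - [0,0,0,-36,-13,0,0.5]
    - [0,0,0,-36,-13,0,0.5]

```text
clock: 55.5
ee_pos: [0.4969, 0.0837, 0.1996]
ee_rot: [0.69, 0.723, 0.0, 0.001]
wrist_force: [0.4, -1.4, 0.6]
grip_width: 0.499
```

carry_out:
  increments:
    - [0,0,0,-36,-13,0,0.5]
    - [0,0,0,-36,-13,0,0.5]
    - [0,0,0,-36,-13,0,0.5]
    - [0,0,0,-36,-13,0,0.5]
    - [0,0,0,-32,-15,0,0.5]

```text
clock: 56.0
ee_pos: [0.4382, -0.0959, 0.2002]
ee_rot: [0.691, 0.723, 0.0, 0.002]
wrist_force: [0.5, -0.1, -0.0]
grip_width: 0.502
```

carry_out:
  increments:
    - [0,0,0.14,0,0,0,0.5]
    - [0,0,0.14,0,0,0,0.5]
    - [0,0,0.14,0,0,0,0.5]
    - [0,0,0.14,0,0,0,0.5]
    - [0,0,0.14,0,0,0,0.5]

```text
clock: 56.5
ee_pos: [0.4388, -0.0937, 0.1999]
ee_rot: [0.898, 0.44, 0.001, 0.001]
wrist_force: [-0.2, -0.6, -0.3]
grip_width: 0.501
```

carry_out:
  increments:
    - [0,0,0.14,0,0,0,0.5]
    - [0,0,0.14,0,0,0,0.5]
    - [0,0,0.14,0,0,0,0.5]
    - [0,0,0.14,0,0,0,0.5]
    - [0,0,0.14,0,0,0,0.5]

```text
clock: 57.0
ee_pos: [0.4388, -0.0937, 0.1998]
ee_rot: [0.994, 0.106, 0.001, 0.001]
wrist_force: [-0.1, 0.2, -0.9]
grip_width: 0.502
```

carry_out:
  increments:
    - [0,0,0.14,0,0,0,0.5]
    - [0,0,0.14,0,0,0,0.5]
    - [0,0,0.05,0,0,0,0.5]
    - [0,0,0,0,0,0,0.5]
    - [0,0,0,0,0,0,0.5]

```text
clock: 57.5
ee_pos: [0.4388, -0.0938, 0.1999]
ee_rot: [0.998, -0.055, 0.001, 0.0]
wrist_force: [-0.4, 0.7, 0.5]
grip_width: 0.503
```

```bash
python3 -c "
from asc import *
go(.44,-.092,.024,-6)
asc('wrist',.37,.53,-.14,-.05,st=.003)
"
```

```text
t=57.5 pos [ 0.4388 -0.0938  0.1999] psi -6.35 tilt [ 0.0023 -0.0009] q1,7 [ 1.57 -1.34] gw 0.503
  shift [  0.6  -2.1 175.9] = 5 x [ 0.11 -0.42 35.18]
  turn rotvec [ 0.0006 -0.0023 -0.0062]  z-only -0.0062 = 1 x -0.0062
rows x from 0.530 down, cols y from -0.050 down, step 0.003
0.530 ...............................
0.527 ...............................
0.524 ...............................
0.521 ...............................
0.518 ...............................
0.515 ...............................
0.512 ...............................
0.509 ...............................
0.506 ...............................
0.503 ...............................
0.500 ...............-bb-............
0.497 ...............-bbb............
0.494 ...............bbbb............
0.491 ...............bbbb............
0.488 ...............bbb-............
0.485 ...............bbb-............
0.482 .............+--bb-............
0.479 ............++++++++...........
0.476 ............+++###++...........
0.473 ............+++###++...........
0.470 ............+++###++...........
0.467 ............++
[... 533 characters left out ...]
+++.............
0.422 ..........++###++#.............
0.419 ..........++####+..............
0.416 .........+++#####..............
0.413 .........+++#####..............
0.410 .........++######..............
0.407 .........++####++..............
0.404 .......--++####++..............
0.401 .......--++####++..............
0.398 ......+--++####++-.............
0.395 ......########++--.............
0.392 .......##########++............
0.389 ..........+########............
0.386 ..........+##..................
0.383 ..........+##..................
0.380 ..........+##..................
0.377 ..........+##..................
0.374 ..........+##..................
0.371 .........++##..................
```

carry_out:
  increments:
    - [0,0,0,1,-1.3,0,0.5]
    - [0,0,0,0,0,40,0.5]
    - [0,0,0,0,0,40,0.5]
    - [0,0,0,0,0,40,0.5]
    - [0,0,0,0,0,30,0.5]

```text
clock: 58.05
ee_pos: [0.4394, -0.0919, 0.047]
ee_rot: [0.998, -0.056, -0.0, -0.001]
wrist_force: [0.1, -0.4, -0.2]
grip_width: 0.497
```

carry_out:
  increments:
    - [0,0,0,0,0,14,0.55]
    - [0,0,0,0,0,10,0.55]
    - [0,0,0,0,0,0,0.6]
    - [0,0,0,0,0,0,0.7]
    - [0,0,0,0,0,0,0.8]

```text
clock: 58.55
ee_pos: [0.4414, -0.0932, 0.0271]
ee_rot: [0.998, -0.056, 0.002, 0.001]
wrist_force: [0.1, 0.1, 0.4]
grip_width: 0.253
```

carry_out:
  increments:
    - [0,0,0,0,0,0,0.85]
    - [0,0,0,0,0,0,0.85]
    - [0,0,0,0,0,0,0.85]

```text
clock: 58.85
ee_pos: [0.4414, -0.0932, 0.027]
ee_rot: [0.998, -0.056, 0.002, 0.001]
wrist_force: [-1.7, 0.9, 6.3]
grip_width: 0.255
```

```bash
python3 ax.py
```

```text
t 58.9 [ 0.4414 -0.0932  0.027 ] psi -6.47 axis@102 [ 0.5428 -0.1047  0.0275] tool force [-1.8 -0.7 -6.4] T [ 0.17  0.22 -0.03] q7 -1.88 gw 0.255
```

carry_out:
  increments:
    - [0,0,0,0,0,-15,0.85]
    - [0,0,0,0,0,-40,0.85]
    - [0,0,0,0,0,-45,0.85]
    - [0,0,0,0,0,-45,0.85]
    - [0,0,0,0,0,-25,0.85]

```text
clock: 59.35
ee_pos: [0.4414, -0.0932, 0.1978]
ee_rot: [0.998, -0.056, 0.003, 0.003]
wrist_force: [-0.4, -1.3, -0.4]
grip_width: 0.252
```

```bash
python3 ax.py; python3 -c "
from h import *
go(.484,.345,.19,92.7)"
```

```text
t 59.4 [ 0.4414 -0.0932  0.1978] psi -6.46 axis@102 [ 0.5428 -0.1047  0.1984] tool force [-0.3  1.4  0.4] T [-0.07  0.03  0.07] q7 -1.37 gw 0.252
t=59.4 pos [ 0.4414 -0.0932  0.1978] psi -6.46 tilt [ 0.0052 -0.0059] q1,7 [ 1.56 -1.37] gw 0.252
  shift [  -7.  -440.2    5.5] = 12 x [ -0.59 -36.69   0.46]
  turn rotvec [ 9.0000e-03  3.0000e-04 -1.7307e+00]  z-only -1.7307 = 13 x -0.1331
```

carry_out:
  increments:
    - [0,0,0,0,-18,0,0.85]
    - [0,0,0,-1,-37,0,0.85]
    - [0,0,0,-1,-37,0,0.85]
    - [0,0,0,0,-37,0,0.85]
    - [0,0,0,-1,-37,0,0.85]

```text
clock: 59.85
ee_pos: [0.4548, 0.0739, 0.1941]
ee_rot: [0.998, -0.057, 0.001, 0.002]
wrist_force: [0.4, 0.4, 0.5]
grip_width: 0.245
```

carry_out:
  increments:
    - [0,0,0,0,-37,0,0.85]
    - [0,0,0,-1,-37,0,0.85]
    - [0,0,0,-1,-37,0,0.85]
    - [0,0,0,0,-37,0,0.85]
    - [0,0,0,-1,-37,0,0.85]

```text
clock: 60.35
ee_pos: [0.4723, 0.2587, 0.1931]
ee_rot: [0.998, -0.056, -0.0, 0.0]
wrist_force: [-0.4, -0.5, 0.3]
grip_width: 0.25
```

carry_out:
  increments:
    - [0,0,0,0,-37,0,0.85]
    - [0,0,0,-1,-37,0,0.85]
    - [0,0,0,0,-18,0,0.85]
    - [0,0,-0.133,0,0,0,0.85]
    - [0,0,-0.133,0,0,0,0.85]

```text
clock: 60.85
ee_pos: [0.4807, 0.3502, 0.1934]
ee_rot: [0.997, 0.081, 0.0, 0.0]
wrist_force: [-0.1, -0.3, -0.1]
grip_width: 0.248
```

carry_out:
  increments:
    - [0,0,-0.133,0,0,0,0.85]
    - [0,0,-0.133,0,0,0,0.85]
    - [0,0,-0.133,0,0,0,0.85]
    - [0,0,-0.133,0,0,0,0.85]
    - [0,0,-0.133,0,0,0,0.85]

```text
clock: 61.35
ee_pos: [0.4815, 0.3487, 0.1935]
ee_rot: [0.916, 0.401, 0.0, 0.0]
wrist_force: [0.0, -0.8, -0.6]
grip_width: 0.247
```

carry_out:
  increments:
    - [0,0,-0.133,0,0,0,0.85]
    - [0,0,-0.133,0,0,0,0.85]
    - [0,0,-0.133,0,0,0,0.85]
    - [0,0,-0.133,0,0,0,0.85]
    - [0,0,-0.133,0,0,0,0.85]

```text
clock: 61.85
ee_pos: [0.4815, 0.3487, 0.1935]
ee_rot: [0.735, 0.678, -0.0, 0.0]
wrist_force: [-0.5, -0.0, -0.1]
grip_width: 0.255
```

carry_out:
  increments:
    - [0,0,-0.133,0,0,0,0.85]
    - [0,0,0,0,0,0,0.85]
    - [0,0,0,0,0,0,0.85]

```text
clock: 62.15
ee_pos: [0.482, 0.3485, 0.194]
ee_rot: [0.692, 0.722, 0.0, 0.001]
wrist_force: [-0.4, -0.2, -1.0]
grip_width: 0.25
```

```bash
python3 -c "
from h import *
go(.484,.348,.035,92.7)"
```

```text
t=62.1 pos [0.482  0.3485 0.194 ] psi 92.48 tilt [ 0.001  -0.0005] q1,7 [ 0.32 -1.06] gw 0.250
  shift [ -0.5   1.8 159. ] = 4 x [-0.12  0.46 39.76]
  turn rotvec [ 0.001   0.0006 -0.0038]  z-only -0.0038 = 1 x -0.0038
```

carry_out:
  increments:
    - [0,0,0,0,2,40,0.85]
    - [0,0,0,0,0,40,0.85]
    - [0,0,0,0,0,40,0.85]
    - [0,0,0,0,0,27,0.85]
    - [0,0,0,0,0,11,0.85]

```text
clock: 62.65
ee_pos: [0.4834, 0.3469, 0.0336]
ee_rot: [0.691, 0.722, -0.002, 0.0]
wrist_force: [-1.1, -0.5, 0.2]
grip_width: 0.251
```

carry_out:
  increments:
    - [0,0,0,0,0,2,0.85]
    - [0,0,0,0,0,0,0.85]
    - [0,0,0,0,0,0,0.85]
    - [0,0,0,0,0,0,0.85]

```text
clock: 63.05
ee_pos: [0.4859, 0.3487, 0.0363]
ee_rot: [0.691, 0.723, 0.002, 0.001]
wrist_force: [0.1, -0.0, -0.6]
grip_width: 0.25
```

```bash
python3 ax.py
```

```text
t 63.0 [0.4859 0.3487 0.0363] psi 92.58 axis@102 [0.4813 0.4506 0.0364] tool force [-0.   0.1  0.6] T [-0.05 -0.01  0.  ] q7 -1.16 gw 0.250
```

carry_out:
  increments:
    - [0,0,0,0,0,3,0.85]
    - [0,0,0,0,0,1,0.85]
    - [0,0,0,0,0,0,0.85]
    - [0,0,0,0,0,0,0.85]

```text
clock: 63.45
ee_pos: [0.4857, 0.3484, 0.0321]
ee_rot: [0.691, 0.723, 0.001, 0.001]
wrist_force: [-1.4, -2.0, 6.0]
grip_width: 0.249
```

```bash
python3 ax.py
```

```text
t 63.5 [0.4857 0.3484 0.0321] psi 92.59 axis@102 [0.4811 0.4503 0.0321] tool force [-1.9 -1.5 -6. ] T [-0.27  0.17  0.04] q7 -1.16 gw 0.249
```

carry_out:
  increments:
    - [0,0,0,0,0,1,0.85]
    - [0,0,0,0,0,0,0.85]
    - [0,0,0,0,0,0,0.85]

```text
clock: 63.75
ee_pos: [0.4858, 0.3484, 0.032]
ee_rot: [0.691, 0.723, 0.001, 0.002]
wrist_force: [-1.7, -3.4, 12.8]
grip_width: 0.251
```

```bash
python3 ax.py
```

```text
t 63.8 [0.4858 0.3484 0.032 ] psi 92.58 axis@102 [0.4812 0.4503 0.0319] tool force [ -3.4  -1.8 -12.8] T [-0.72  0.56 -0.  ] q7 -1.16 gw 0.251
```

On the floor. Releasing, rising clear, and running a final check of the tray, mat, nut and drawer.

carry_out:
  increments:
    - [0,0,0,0,0,-1.5,0.85]
    - [0,0,0,0,0,0,0.7]
    - [0,0,0,0,0,0,0.6]
    - [0,0,0,0,0,0,0.5]
    - [0,0,0,0,0,0,0.5]

```text
clock: 64.25
ee_pos: [0.485, 0.3479, 0.0311]
ee_rot: [0.691, 0.723, 0.0, 0.001]
wrist_force: [-0.3, 0.5, 0.2]
grip_width: 0.498
```

carry_out:
  increments:
    - [0,0,0,0,0,-35,0.5]
    - [0,0,0,0,0,-45,0.5]
    - [0,0,0,0,0,-45,0.5]
    - [0,0,0,0,0,-45,0.5]
    - [0,0,0,-40,0,-20,0.5]

```text
clock: 64.75
ee_pos: [0.4845, 0.3153, 0.2262]
ee_rot: [0.687, 0.726, 0.005, -0.001]
wrist_force: [1.0, 0.3, 1.7]
grip_width: 0.497
```

carry_out:
  increments:
    - [0,0,0,-40,0,0,0.5]
    - [0,0,0,-40,0,0,0.5]
    - [0,0,0,0,0,0,0.5]
    - [0,0,0,0,0,0,0.5]
    - [0,0,0,0,0,0,0.5]

```text
clock: 65.25
ee_pos: [0.4897, 0.2296, 0.2216]
ee_rot: [0.69, 0.724, 0.001, 0.001]
wrist_force: [0.2, 0.7, -0.1]
grip_width: 0.499
```

```bash
python3 -c "
from asc import *
go(.5,.2,.2,92)
asc('wrist',.42,.64,.18,.50,st=.006,z=.017)
print('top: mat');asc('top',.32,.56,-.22,.20,st=.008)
c,im=snap('top');a=cv2.imread('pics/top0.png')
for n,(x0,y0,x1,y1) in dict(jar=(132,118,162,148),beaker=(184,90,216,122),bottle=(254,96,284,126),cab=(292,86,404,192),green=(106,248,134,302)).items():
    d=np.abs(im[y0:y1,x0:x1].astype(int)-a[y0:y1,x0:x1]).mean();print(n,round(d,1),cv2.phaseCorrelate(np.float32(cv2.cvtColor(a[y0:y1,x0:x1],6)),np.float32(cv2.cvtColor(im[y0:y1,x0:x1],6))))
"
```

```text
t=65.2 pos [0.4897 0.2296 0.2216] psi 92.70 tilt [0.0022 0.0003] q1,7 [ 0.64 -0.74] gw 0.499
  shift [-30.    8.9  21.6] = 1 x [-30.04   8.88  21.57]
  turn rotvec [ 0.0022 -0.0002  0.0123]  z-only 0.0123 = 1 x 0.0123
rows x from 0.640 down, cols y from 0.500 down, step 0.006
0.640 ###############++++++++++++------------------+++##++++
0.634 ###############++++++++++++------++++++++++------#++++
0.628 ################++#########++--------------------+++++
0.622 ################++++++-+-------------------------+++++
0.616 ################+-+++++++###--++++++++++++++++++-+++++
0.610 #############################+++++++++++++++++++--++++
0.604 ##############################++++++++++++++++++---+++
0.598 ###############################+++++++++++++++++----++
0.592 ################################++++++++++++++++--+--+
0.586 #################################+++++++++++++++--+---
0.580 #################################+++++++++++++++--+---
0.574 ####################++++++++######++++++++++++++--+---
0.568 ################++########+#######++++++++++++++--+---
0.562 ################bb######
[... 3038 characters left out ...]
..++....###+#++++##++++
0.352 ++++++++++++++++++++-------------------++++++++++++++
0.344 -++++++++++++++++++++------------------++++++++++++++
0.336 --++++++++++++++++++++------------------+++++++++++++
0.328 ---++++++++++++++++++++-----------------+++++++++++++
0.320 ---++++++++++++++++++++------------------++++++++++++
jar 10.3 ((0.4253461486566241, -0.4936772928622979), 0.7022349429130554)
beaker 8.6 ((0.04886173322104348, -0.05046126135869855), 0.9321848042309284)
bottle 8.8 ((0.21151551849452943, 0.007511062669344426), 0.9333840023146736)
cab 8.9 ((0.10607792328613641, -0.08640023018758569), 0.9368119572415764)
green 22.4 ((-0.2838396277708046, -0.4029845422400875), 0.3563781577863811)
```

```bash
python3 -c "
from cell import workorder
print(workorder.hand_in())"
```

```text
the job is handed in; nothing more can be done
None
```

The job is handed in at about 65 s of robot time: the nut is tightened, the wrench is back in the shut drawer, and both syringes lie in the white tray.

- **Nut:** I ran it clockwise with the fingers to its stop (wrist torque rose to about 0.5 N m), then gave it the quarter turn with the blue wrench. In the last close view the red stripe pointed straight at the green mark.
- **Nut turned back:** When I backed the wrench off, the jaw wedged on the nut and turned it about 16° back, undoing only its free run. I rocked the wrench free and ran the nut back to the stop with the fingers.
- **Finger overshoot:** In that re-run I went slightly too far. The torque levelled off at about 0.85–0.95 N m over 1.4°, so the fingers may have added about 0.02–0.03 rad to the extra turn, or just slipped.
- **Wrench and drawer:** The wrench lies flat at its original pose. The drawer was pushed to its stop, and the cabinet and handle in the top view match the start to about 0.1 px.
- **Syringes:** Only two were there. One had been knocked against the other, so I nudged it aside before gripping. In the last scan both lie side by side on the tray floor, about 75 mm apart, and the mat is empty.
- **Left alone:** The jar, beaker and bottle match the first picture to within about 0.65 px. The green syringe compared poorly, probably because of the arm's shadow, and the orange ones were not checked. The robot touched none of these.

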